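# Build up a filter head on the leak-test stand and start the test

### The job

Build up the filter head on the post of the leak-test stand: first the oblong support plate, then every spacer ring that lies on the bench, then the eared clamp ring and last the cap, each lying flat on the one below. Only when the cap is on, slide the safety catch on the control box fully aside, press the start button right down and let it come up, and slide the catch fully back over the button. Leave the other things on the bench where they are.

Things in the scene. Friction and masses are not known exactly. Their poses are not given: they have to be found in the camera images.
- stand: Leak-test stand, fixed: a round dark steel base 130 mm across and 14 mm high with one upright steel post in its middle, 24 mm in diameter, rising 58 mm above the base; the top 8 mm of the post taper to 12 mm diameter. Origin: underside of the base, on the post's axis; z up.
- seat (a point): Where the post meets the top of the stand's base: on the post's axis, 14 mm above the bench. The support plate's underside comes to rest here.
- support: Filter support: an oblong brass plate 100 x 56 x 10 mm with rows of small dark holes and one 28 mm hole through its middle. Origin: underside, centre of the hole; x along its length, y across the 56 mm width, z up.
- clamp: Clamp ring: a dark steel ring, outside diameter 56 mm, hole 28 mm, 10 mm thick, with two flat ears (24 mm wide) on opposite sides that make it 100 mm long. Origin: underside, centre of the hole; x towards an ear (grip it across y, where it is 56 mm wide), z up.
- cap: Cap: a plain ribbed steel cylinder 56 mm in diameter and 46 mm high, closed on top, with a blind hole 28 mm in diameter and 38 mm deep in its underside. It stands hole down on the bench. Origin: centre of the underside; z up.
- console: Control box, fixed: a green box 110 mm (its x) by 150 mm (its y) by 30 mm high with two short rails, a button and a sliding catch on top. Origin: centre of the underside; x and y along its sides, z up. The catch opens along the box's own +y.
- catch (a joint): Travel of the steel safety catch in m: 0 = shut, over the button (it may start a few mm off), 0.060 = fully open, towards the box's +y. It moves with about 2 N and stays where it is left. The catch is a plate 52 x 44 x 4 mm (x, y, z) whose top lies 49 mm above the bench, with an upright fin on it near its +y edge.
- catch_grip (a point): Middle of the catch's fin, 61 mm above the bench: the fin is 40 mm long (the box's x), 10 mm thick (the box's y) and reaches from 49 to 73 mm above the bench.
- button (a joint): Travel of the start button in m: 0 = up, 0.006 = fully down; sprung, 1.5 N to start and 4.5 N at the bottom; it counts as pressed from 0.0045.
- button_top (a point): Centre of the top of the round black start button, 32 mm in diameter, 42 mm above the bench when up; it is pressed downwards and is covered until the catch is open.
- spacer1: Spacer ring: plain aluminium ring, outside diameter 64 mm, hole 28 mm, 10 mm thick; one to three such rings lie on the bench, all alike. Origin: underside, centre of the hole; z up. None when absent.
- spacer2: Spacer ring: plain aluminium ring, outside diameter 64 mm, hole 28 mm, 10 mm thick; one to three such rings lie on the bench, all alike. Origin: underside, centre of the hole; z up. None when absent.
- spacer3: Spacer ring: plain aluminium ring, outside diameter 64 mm, hole 28 mm, 10 mm thick; one to three such rings lie on the bench, all alike. Origin: underside, centre of the hole; z up. None when absent.
- hammer: Hammer 240 mm long, lying, head (90 mm across) at its +x end; a bystander to be left where it is. Origin: at the middle of its length, x along its length.
- tube: Offcut of rectangular steel tube 160 x 80 x 50 mm, lying; a bystander to be left where it is. Origin: at the middle of its length, x along its length.
- spool: Black spool of copper-coloured wire, 90 mm across, 40 mm high; a bystander to be left where it is. Origin: at the middle of its length, x along its length.
- tin: Yellow tin, 72 mm across, 90 mm high; a bystander to be left where it is. Origin: at the middle of its length, x along its length.
- wirebrush: Brush 200 mm long, lying; a bystander to be left where it is. Origin: at the middle of its length, x along its length.
- wedge: Wooden block 110 x 35 x 30 mm; a bystander to be left where it is. Origin: at the middle of its length, x along its length.
- anglebar: Offcut of steel angle 120 x 30 x 30 mm, lying; a bystander to be left where it is. Origin: at the middle of its length, x along its length.
Not all that is in view belongs to the job. What is shaped like the spacer2 but green, purple or red is not meant.

How it is judged:
On the way, in this order (a step that is already met when the one before it is completed fails the run):
1. the support plate lies flat on the stand's base, the post through its hole (horizontal distance between support and seat below 0.005 m and angle between support's own z axis and vertical below 0.08 rad and z of support in the frame of seat between -0.003 and 0.004 m), for 0.2 s.
2. all spacer rings present are stacked flat on the support plate (all of step 1 and horizontal distance between each of spacer1, spacer2, spacer3 and seat below 0.005 m and angle between each of spacer1, spacer2, spacer3's own z axis and vertical below 0.08 rad and z of spacer1 in the frame of seat between 0.006 and 0.034 m and z of spacer2 in the frame of seat between 0.006 and 0.034 m and z of spacer3 in the frame of seat between 0.006 and 0.034 m), for 0.2 s.
3. the clamp ring lies flat on the top spacer (all of step 2 and horizontal distance between clamp and seat below 0.005 m and angle between clamp's own z axis and vertical below 0.08 rad and z of clamp in the frame of spacer1 above 0.006 m and z of clamp in the frame of spacer2 above 0.006 m and z of clamp in the frame of spacer3 above 0.006 m and (z of clamp in the frame of spacer1 below 0.014 m or z of clamp in the frame of spacer2 below 0.014 m or z of clamp in the frame of spacer3 below 0.014 m)), for 0.2 s.
4. the cap sits over the post, flat on the clamp ring (all of step 3 and horizontal distance between cap and seat below 0.005 m and angle between cap's own z axis and vertical below 0.08 rad and z of cap in the frame of clamp between 0.006 and 0.014 m), for 0.2 s.
5. the catch is slid fully open, the stack still complete (all of step 4 and value of joint catch above 0.052 m), for 0.1 s.
6. the button is pressed right down with the catch open (value of joint button above 0.0045 m and value of joint catch above 0.045 m), for 0.05 s.
7. the button is up again and the catch is shut over it (value of joint button below 0.002 m and value of joint catch below 0.008 m), for 0.2 s.
At the end, for the whole second after the job is handed in: On the post, from the bottom: support plate, all the spacer rings present, clamp ring, cap; each within 5 mm of the post's axis, level within 0.08 rad and resting on the one below (within 4 mm), at rest; the button up (under 2 mm) and the catch shut (under 8 mm) (all of step 4 and all of step 7 and linear speed of each of support, spacer1, spacer2, spacer3, clamp, cap below 0.02 m/s); the robot touches nothing.
It fails at once if a bystander (hammer, tube, spool, tin, brush, wooden block, angle) is moved more than 60 mm (distance of any of hammer, tube, spool, tin, wirebrush, wedge, anglebar from where it was at the start of the episode above 0.06 m).
Of spacer1, spacer2, spacer3 only 1 to 3 are there at a start; the rules pass over those that are not, and their reading is None.
At some moment in a run one of support, spacer1, spacer2, spacer3, clamp, cap may be knocked a few centimetres aside while the robot is not near it.
Once in a run the grip may slacken for a moment while it holds something.
It also fails if it takes over 210 s, if anything falls off the work surface, if the arm or the gripper's body presses on something with over 40 N, if the wrist force passes 120 N, or if a joint passes its speed limit or range.

### The arm

A 7-joint arm with a two-finger parallel gripper is mounted at the origin on the work surface. World frame = base frame: x ahead of the robot, y to its left, z up, the work surface at z = 0. Lengths are in m, angles in rad, forces in N, time in s.
With the tool pointing down it reaches from about 0.4 to 0.9 m from the base axis. Payload 5.5 kg.
Tool frame: the origin (TCP) lies at the centre of the arm's flange, where the gripper is bolted on; the fingertips stand ctrl.tip_extent ahead of it and the grasp point (between the pads) lies 159 mm ahead of it (ctrl.tip_extent is the distance from the TCP to the fingertips, in m); z points along the fingers, y is the direction in which the jaws open and shut (so a half turn about z gives the same grasp; the last joint's range is limited). The gripper opens to 92 mm and grips with 3 to 60 N. Pads are 19 mm wide; open, the fingers measure 130 mm over their backs; the gripper's body (75 mm by 190 mm) begins 47 mm behind the grasp point.
Start: joints at [-0.926, 0.501, -0.427, 1.55, 0.221, 1.138, -0.21], TCP at [0.242, 0.603, 0.405] pointing down, gripper open.
Joint ranges: [-2.88, 2.88], [-0.31, 2.03], [-1.54, 1.56], [0.2, 2.42], [-1.41, 4.55], [0.19, 2.02], [-2.57, 2.57]. Speed limits (rad/s): [2.57, 2.57, 3.14, 3.14, 3.14, 3.14, 3.14].

### API

Orientations are given as [roll, pitch, yaw] about the fixed x, y, z axes, in that order (R = Rz(yaw) Ry(pitch) Rx(roll)).
In Python, from cell import ctrl gives the robot as it stands.
- The arm moves only by the tool send_rows, never from a script. Its argument "increments" is a list of rows, each an object with "twist": the turn, a rotation vector about the tool's x, y, z in rad, a list of three; "translation": the shift along the tool's x, y, z in cm, a list of three; "claw": the closure, from -1 (fully open) to 1 (shut), so that 0 is half open. A call has 1 to 5 rows; each row shifts and turns the commanded pose from where the row before left it, along the tool's axes as they then stand; what a row does not reach is not made up. A row lasts 1/10 s, in which the tool goes at most 50 mm and 8.59 degrees, less where a joint would pass 70% of its speed; a pose out of reach is approached as far as the arm can. A call is refused whole if a number of a shift passes 5 or a number of a turn 0.15, either way. A call with a gripper value outside its range is refused whole. The fingers move at their own pace and stop on an object; the grip force is fixed at half the most. Time passes only in rows, so rows that do not move let the fingers close. It gives the time, the measured TCP pose, the force and the opening at its end, in the units of the state.
- ctrl.sense(): the state, without advancing time (a new reading comes with each control period).
- ctrl.read_camera(name): name is "scene" or "top"; returns a dict with "frame" (420x560x3 uint8, red, green, blue), "fx", "fy", "cx", "cy" (pixels), "T" (4x4, takes a point from camera to world coordinates). Camera axes: x right, y down, z forward; pixel columns grow to the right and rows downward; lengths in m; the calibration is good to about 2 mm. A picture is of the moment at which its call begins. There is no depth.
- ctrl.hand_in(): hands the job in, once; it reports no verdict.
The state is a dict: "t": time; "joints": joint angles; "joint_velocities": joint speeds; "joint_torque": joint torques, N m; "tcp_pos": TCP position; "orientation": TCP orientation; "force": force on the tool from outside, world axes, zero at the start; "ft_torque": the same for the moment, N m; "grip_width": finger opening in m.
Only numpy, scipy, OpenCV 4.12 (cv2) and the standard library are available. Lean on these libraries where they do the work, as an engineer would, in place of code of your own. Each camera call takes 0.05 s, during which the arm holds its last target.

## Working session

There is one attempt and no reset: what is moved stays moved. The work goes in short steps, Python scripts to look and compute and a tool call to move; the robot and the scene stay as the last step left them, time stands still between calls to the robot, and variables do not carry over. Pictures are saved under pics/ and viewed, and the job is handed in when it is done.

Besides the shell and the picture viewer there is one more tool, called after "Call:" as a command line: name --argument value ..., lists and objects as JSON in quotes. send_rows: Moves the arm, as the interface text tells. Its arguments: {"type":"object","properties":{"increments":{"type":"array"}},"required":["increments"]}

```bash
ls; mkdir -p pics; python3 - <<'E'
from cell import ctrl
import cv2
s=ctrl.sense();print(s, ctrl.tip_extent)
for n in("scene","top"):
    c=ctrl.read_camera(n);cv2.imwrite(f"pics/{n}0.png",cv2.cvtColor(c["frame"],cv2.COLOR_RGB2BGR));print(n,c["fx"],c["cx"],c["cy"],c["T"].round(3).tolist() if hasattr(c["T"],'round') else c["T"])
E
```

```text
pics
{'t': 0.0, 'joints': array([-0.92576395,  0.50183533, -0.42677013,  1.55146594,  0.22076666,
        1.13832913, -0.21030421]), 'joint_velocities': array([ 1.31369435e-03, -1.16779108e-03,  1.81788016e-04, -4.86044421e-05,
        2.59974686e-04,  3.65297575e-04, -5.62696931e-04]), 'joint_torque': array([-2.97689921e-04, -5.66590941e+01, -5.81590265e+00, -2.79122061e+01,
       -6.85116788e-02,  3.06659681e-02,  1.81341275e-04]), 'tcp_pos': array([0.24212397, 0.60282331, 0.40367738]), 'orientation': array([-3.13960463e+00, -7.47443356e-05,  2.75978154e+00]), 'force': array([-0.83659696,  0.39333265, -0.30198773]), 'ft_torque': array([-0.02101358, -0.01015759,  0.02200711]), 'grip_width': 0.09161639735364524} 0.178
scene 431.12651193389956 281.4923128071795 207.04478170049626 [[-0.527, 0.724, -0.445, 1.089], [0.85, 0.453, -0.271, 0.317], [0.005, -0.521, -0.854, 1.157], [0.0, 0.0, 0.0, 1.0]]
top 420.01282596187144 284.2984367557716 210.10948257286694 [[0.021, -0.997, 0.081, 0.463], [-1.0, -0.021, -0.003, -0.019], [0.005, -0.081, -0.997, 1.025], [0.0, 0.0, 0.0, 1.0]]
```

View pics/scene0.png

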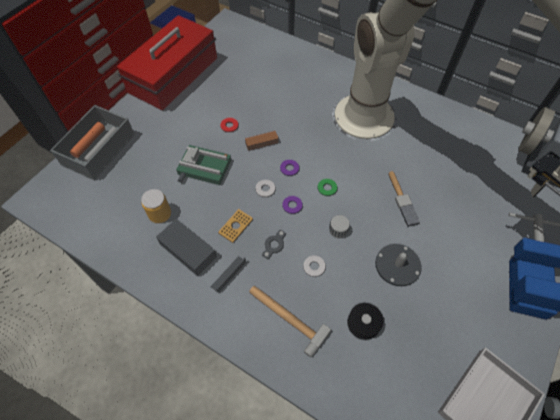

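View pics/top0.png

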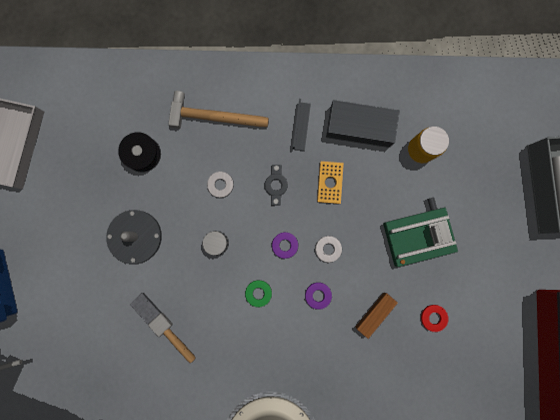

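```bash
cat > h.py <<'E'
from cell import ctrl
import cv2,numpy as np
def cam(n):
    c=ctrl.read_camera(n); c["bgr"]=cv2.cvtColor(c["frame"],cv2.COLOR_RGB2BGR); return c
def ray(c,u,v):
    T=np.array(c["T"]); d=T[:3,:3]@np.array([(u-c["cx"])/c["fx"],(v-c["cy"])/c["fy"],1]); return T[:3,3],d
def pt(c,u,v,z):
    o,d=ray(c,u,v); return o+d*(z-o[2])/d[2]
def px(c,p):
    T=np.array(c["T"]); q=T[:3,:3].T@(np.array(p)-T[:3,3]); return q[0]/q[2]*c["fx"]+c["cx"],q[1]/q[2]*c["fy"]+c["cy"]
def tri(c1,p1,c2,p2):
    o1,d1=ray(c1,*p1);o2,d2=ray(c2,*p2)
    A=np.stack([d1,-d2],1);s=np.linalg.lstsq(A,o2-o1,rcond=None)[0]
    a=o1+s[0]*d1;b=o2+s[1]*d2; return (a+b)/2,np.linalg.norm(a-b)
def crop(c,x0,y0,x1,y1,k,name):
    cv2.imwrite("pics/"+name,cv2.resize(c["bgr"][y0:y1,x0:x1],None,fx=k,fy=k,interpolation=cv2.INTER_CUBIC))
E
python3 - <<'E'
from h import *
c=cam("top");crop(c,90,140,290,290,4,"t1.png");crop(c,270,140,470,290,4,"t2.png")
E
```

```text
(no output)
```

View pics/t1.png

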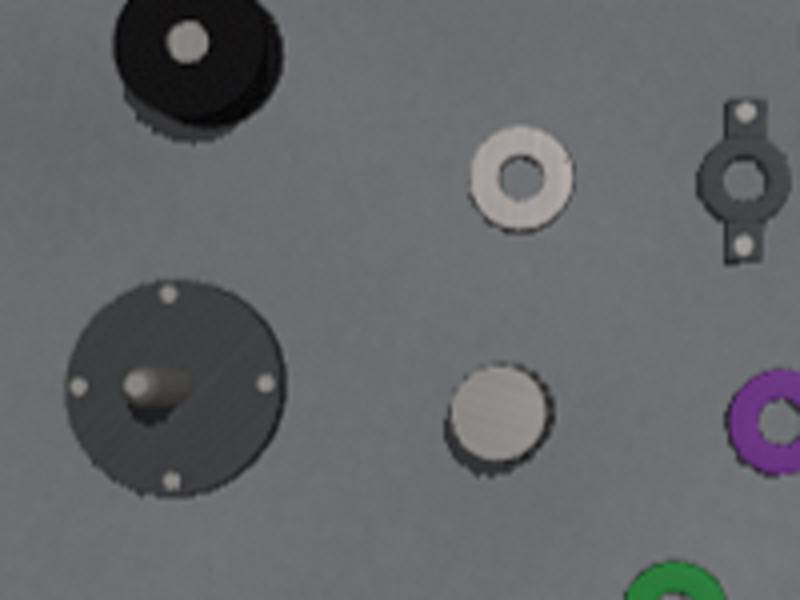

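View pics/t2.png

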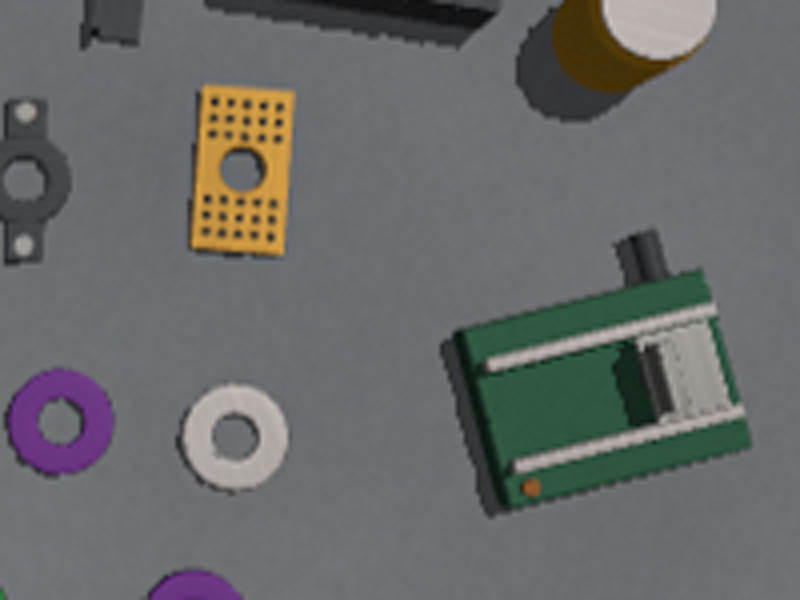

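```bash
cat > meas.py <<'E'
from h import *
# filled outer contour of the component nearest guess
def blob(c,mask,guess,r=45):
    m=np.zeros(mask.shape,np.uint8);x,y=map(int,guess)
    m[max(0,y-r):y+r,max(0,x-r):x+r]=mask[max(0,y-r):y+r,max(0,x-r):x+r]
    cs,_=cv2.findContours(m,cv2.RETR_EXTERNAL,cv2.CHAIN_APPROX_NONE)
    cs=[k for k in cs if cv2.contourArea(k)>40]
    k=min(cs,key=lambda k:abs(cv2.pointPolygonTest(k,(float(x),float(y)),True)) if cv2.pointPolygonTest(k,(float(x),float(y)),True)<0 else 0)
    return k
def cen(k):
    M=cv2.moments(k);return M["m10"]/M["m00"],M["m01"]/M["m00"]
def onplane(c,k,z):
    return np.array([pt(c,u,v,z)[:2] for u,v in k[:,0,:].astype(float)])
def bright(c,t=150):
    h=cv2.cvtColor(c["bgr"],cv2.COLOR_BGR2HSV);return ((h[...,2]>t)&(h[...,1]<40)).astype(np.uint8)*255
def dark(c,t=82):
    h=cv2.cvtColor(c["bgr"],cv2.COLOR_BGR2HSV);return ((h[...,2]<t)).astype(np.uint8)*255
def brass(c):
    h=cv2.cvtColor(c["bgr"],cv2.COLOR_BGR2HSV);return ((h[...,0]>12)&(h[...,0]<32)&(h[...,1]>110)&(h[...,2]>90)).astype(np.uint8)*255
def rep(n,c,k,z):
    P=onplane(c,k,z).astype(np.float32)
    (x,y),(w,h),a=cv2.minAreaRect(P*1000)
    g=pt(c,*cen(k),z)
    print(n,"px",np.round(cen(k),1),"centroid",g[:2].round(4),"rect",np.round([x,y,w,h,a],1))
E
python3 - <<'E'
from meas import *
t=cam("top");s=cam("scene")
for n,c,G in(("top",t,dict(sp1=(220,175),sp2=(329,241),cap=(215,243),cl=(276,173),su=(325,175),st=(110,230))),("scene",s,dict(sp1=(315,258),sp2=(258,187),cap=(340,222),cl=(270,250),su=(228,222),st=(385,270)))):
    b=bright(c);
    rep(n+" sp1",c,blob(c,b,G["sp1"],30),.01);rep(n+" sp2",c,blob(c,b,G["sp2"],30),.01)
    rep(n+" cap",c,blob(c,bright(c,135),G["cap"],25),.046)
    rep(n+" clamp",c,blob(c,dark(c),G["cl"],32),.01)
    rep(n+" supp",c,blob(c,brass(c),G["su"],35),.01)
    rep(n+" stand",c,blob(c,dark(c),G["st"],50),.014)
print(tri(t,(124.5,236.5),s,(403,254)))
E
```

```text
top sp1 px [219.8 183.8] centroid [0.6063 0.136 ] rect [605.9 135.4  59.   58.4   2. ]
top sp2 px [328.5 248.7] centroid [ 0.4544 -0.1309] rect [ 453.8 -130.8   59.2   59.7   45.9]
top cap px [214.1 242.6] centroid [0.4633 0.139 ] rect [463.6 139.3  48.6  51.2   1.2]
top clamp px [275.4 185.7] centroid [6.045e-01 6.000e-04] rect [6.076e+02 3.000e-01 9.580e+01 5.600e+01 1.300e+00]
top supp px [330.  182.1] centroid [ 0.6162 -0.1325] rect [ 616.5 -132.4   57.3  101.    86.5]
top stand px [133.6 236.7] centroid [0.4734 0.3375] rect [472.9 340.1 129.7 126.9   2.6]
scene sp1 px [313.9 265. ] centroid [0.6076 0.136 ] rect [607.  136.   56.2  58.3  32. ]
scene sp2 px [264.8 187.3] centroid [ 0.4563 -0.1309] rect [ 456.3 -130.2   57.9   57.9   32.1]
scene cap px [339.7 222.5] centroid [0.4639 0.139 ] rect [463.7 138.4  51.5  50.4  28.4]
scene clamp px [275.6 243.3] centroid [0.607 0.005] rect [614.4   3.7  90.2  51.   20.9]
scene supp px [235.2 225.4] centroid [ 0.6207 -0.1312] rect [ 619.7 -131.4   56.1   99.4   86.8]
scene stand px [397.7 265.3] centroid [0.4824 0.3414] rect [479.9 341.7 126.4 129.4  88.3]
(array([0.47275358, 0.33869026, 0.06940717]), np.float64(0.00023836377883644305))
```

```bash
cat >> h.py <<'E'
def plan(target,yaw):
    s=ctrl.sense();p=np.array(s["tcp_pos"]);
    from scipy.spatial.transform import Rotation as R
    C=R.from_euler("xyz",s["orientation"]);Tt=R.from_euler("xyz",[np.pi,0,yaw])
    d=C.inv().apply(np.array(target)-p)*100; d2=Tt.inv().apply(np.array(target)-p)*100
    print("t",round(s["t"],2),"tcp",p.round(4),"ori",np.round(s["orientation"],3),"F",s["force"].round(1),"w",round(s["grip_width"],4))
    print(" rotvec",(C.inv()*Tt).as_rotvec().round(3),"shift cm (current axes)",d.round(2),"(target axes)",d2.round(2))
E
python3 - <<'E'
from meas import *
t=cam("top");s=cam("scene")
def hole(c,g,z,lo,hi,r=10):
    # subpixel centre of hole: background-grey pixels enclosed
    x,y=g;gr=cv2.cvtColor(c["bgr"],cv2.COLOR_BGR2GRAY)[y-r:y+r+1,x-r:x+r+1]
    m=((gr>lo)&(gr<hi)).astype(np.uint8)
    h=cv2.cvtColor(c["bgr"],cv2.COLOR_BGR2HSV)[y-r:y+r+1,x-r:x+r+1];m&=(h[...,1]<70).astype(np.uint8)
    n,l,st,ce=cv2.connectedComponentsWithStats(m,connectivity=4)
    i=l[r,r];u,v=ce[i]+np.array([x-r,y-r]);print(g,"area",st[i][4],pt(c,u,v,z)[:2].round(4), (u.round(1),v.round(1)))
for n,G in((t,((330,183),(276,185),(220,184),(329,249))),):
    hole(n,G[0],.01,70,140);hole(n,G[1],.01,86,140,7);hole(n,G[2],.01,70,140);hole(n,G[3],.01,70,140)
for p in((168,293),(265,383),(172,481),(78,387)):
    print(pt(t,(p[0]+.5)/4-.5+90,(p[1]+.5)/4-.5+140,.015)[:2].round(4))
crop(s,190,160,350,290,5,"s1.png");crop(s,330,200,450,290,6,"s2.png")
plan([0.616,-0.1325,0.30],3.08)
E
```

```text
(330, 183) area 79 [ 0.6157 -0.1315] (np.float64(329.6), np.float64(182.3))
(276, 185) area 77 [6.06e-01 4.00e-04] (np.float64(275.5), np.float64(185.1))
(220, 184) area 113 [0.6059 0.136 ] (np.float64(219.8), np.float64(183.9))
(329, 249) area 114 [ 0.4542 -0.1303] (np.float64(328.3), np.float64(248.8))
[0.5304 0.3448]
[0.4776 0.2841]
[0.4182 0.3367]
[0.4729 0.3957]
t 0.35 tcp [0.2422 0.6031 0.4045] ori [-3.141 -0.     2.76 ] F [-0.8  0.  -0.2] w 0.0917
 rotvec [-0.   -0.   -0.32] shift cm (current axes) [-62.1  -54.34  10.47] (target axes) [-41.84 -71.12  10.45]
```

View pics/s1.png

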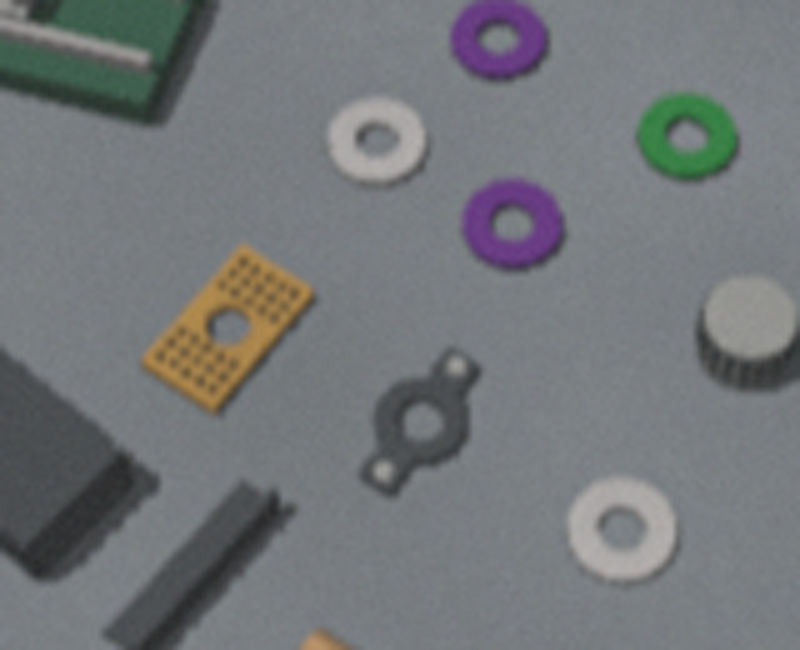

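View pics/s2.png

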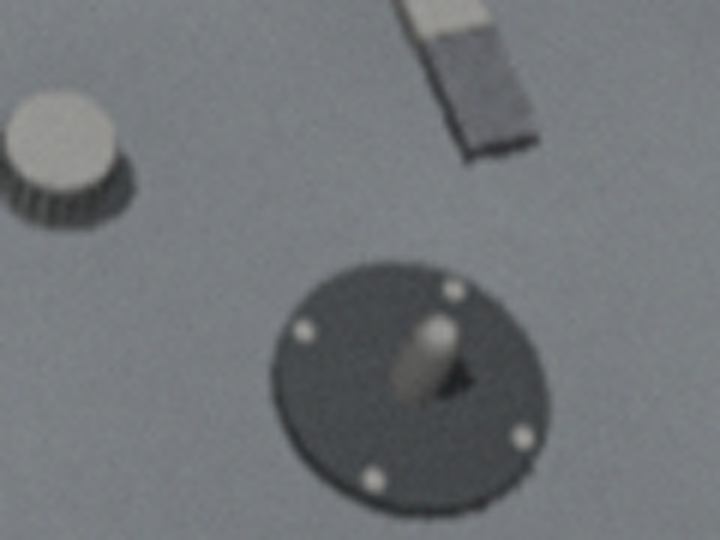

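Call:
send_rows --increments '[{"twist": [0, 0, -0.11], "translation": [0, 0, 0], "claw": -1}, {"twist": [0, 0, -0.11], "translation": [0, 0, 0], "claw": -1}, {"twist": [0, 0, -0.1], "translation": [0, 0, 0], "claw": -1}, {"twist": [0, 0, 0], "translation": [-2.3, -3.95, 0.5], "claw": -1}, {"twist": [0, 0, 0], "translation": [-2.3, -3.95, 0.5], "claw": -1}]'

```text
t: 0.85
tcp_pos: [0.2824, 0.5215, 0.3944]
orientation: [3.141, -0.001, 3.083]
force: [1.4, 0.3, 0.7]
grip_width: 0.0918
```

Call:
send_rows --increments '[{"twist": [0, 0, 0], "translation": [-2.3, -3.95, 0.5], "claw": -1}, {"twist": [0, 0, 0], "translation": [-2.3, -3.95, 0.5], "claw": -1}, {"twist": [0, 0, 0], "translation": [-2.3, -3.95, 0.5], "claw": -1}, {"twist": [0, 0, 0], "translation": [-2.3, -3.95, 0.5], "claw": -1}, {"twist": [0, 0, 0], "translation": [-2.3, -3.95, 0.5], "claw": -1}]'

```text
t: 1.35
tcp_pos: [0.3864, 0.3155, 0.3698]
orientation: [3.141, 0.001, 3.08]
force: [0.9, -0.2, 0.8]
grip_width: 0.0919
```

Call:
send_rows --increments '[{"twist": [0, 0, 0], "translation": [-2.3, -3.95, 0.5], "claw": -1}, {"twist": [0, 0, 0], "translation": [-2.3, -3.95, 0.5], "claw": -1}, {"twist": [0, 0, 0], "translation": [-2.3, -3.95, 0.5], "claw": -1}, {"twist": [0, 0, 0], "translation": [-2.3, -3.95, 0.5], "claw": -1}, {"twist": [0, 0, 0], "translation": [-2.3, -3.95, 0.5], "claw": -1}]'

```text
t: 1.85
tcp_pos: [0.489, 0.1114, 0.3449]
orientation: [3.141, 0.001, 3.08]
force: [0.8, 1.5, -0.7]
grip_width: 0.0919
```

Call:
send_rows --increments '[{"twist": [0, 0, 0], "translation": [-2.3, -3.95, 0.5], "claw": -1}, {"twist": [0, 0, 0], "translation": [-2.3, -3.95, 0.5], "claw": -1}, {"twist": [0, 0, 0], "translation": [-2.3, -3.95, 0.5], "claw": -1}, {"twist": [0, 0, 0], "translation": [-2.3, -3.95, 0.5], "claw": -1}, {"twist": [0, 0, 0], "translation": [-2.3, -3.95, 0.5], "claw": -1}]'

```text
t: 2.35
tcp_pos: [0.5916, -0.0929, 0.3197]
orientation: [3.142, 0.001, 3.08]
force: [0.4, 1.2, 0.5]
grip_width: 0.0921
```

```bash
python3 - <<'E'
from meas import *
plan([0.6158,-0.132,0.182],3.083)
t=cam("top");rep("supp",t,blob(t,brass(t),(325,175),35),.01);crop(t,90,100,470,300,2,"t3.png")
s=cam("scene")
for z in (.066,.072): print(pt(t,124.2,236,z).round(4),pt(s,403.3,255,z).round(4))
E
```

```text
t 2.35 tcp [ 0.5916 -0.0929  0.3197] ori [3.142e+00 1.000e-03 3.080e+00] F [0.4 1.2 0.5] w 0.0921
 rotvec [ 0.     0.001 -0.003] shift cm (current axes) [-2.65 -3.76 13.77] (target axes) [-2.64 -3.77 13.77]Traceback (most recent call last):
  File "<stdin>", line 3, in <module>
  File "meas.py", line 8, in blob
    k=min(cs,key=lambda k:abs(cv2.pointPolygonTest(k,(float(x),float(y)),True)) if cv2.pointPolygonTest(k,(float(x),float(y)),True)<0 else 0)
ValueError: min() iterable argument is empty
```

Call:
send_rows --increments '[{"twist": [0, 0, 0], "translation": [-1.3, -1.9, 3], "claw": -1}, {"twist": [0, 0, 0], "translation": [-1.3, -1.9, 3], "claw": -1}, {"twist": [0, 0, 0], "translation": [0, 0, 3], "claw": -1}, {"twist": [0, 0, 0], "translation": [0, 0, 0], "claw": -1}, {"twist": [0, 0, 0], "translation": [0, 0, 0], "claw": -1}]'

```text
t: 2.9
tcp_pos: [0.6143, -0.1299, 0.2295]
orientation: [3.141, -0.002, 3.08]
force: [0.5, 0.0, 1.0]
grip_width: 0.0919
```

```bash
python3 - <<'E'
from meas import *
plan([0.6158,-0.132,0.182],3.083)
t=cam("top")
s=cam("scene");cv2.imwrite("pics/s3.png",s["bgr"])
for z in (.066,.072): print(pt(t,124.2,236,z).round(4),pt(s,403.3,255,z).round(4))
E
```

```text
t 2.9 tcp [ 0.6143 -0.1299  0.2295] ori [ 3.141e+00 -2.000e-03  3.080e+00] F [0.5 0.  1. ] w 0.0919
 rotvec [ 0.001 -0.002 -0.003] shift cm (current axes) [-0.17 -0.21  4.75] (target axes) [-0.16 -0.2   4.75]
[0.474  0.3406 0.066 ] [0.4731 0.3408 0.066 ]
[0.4739 0.3383 0.072 ] [0.4765 0.3407 0.072 ]
```

View pics/s3.png

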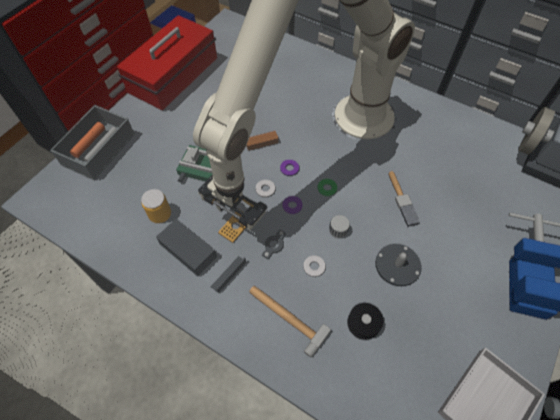

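Call:
send_rows --increments '[{"twist": [0, 0, 0], "translation": [-0.17, -0.2, 2.4], "claw": -1}, {"twist": [0, 0, 0], "translation": [0, 0, 2.3], "claw": -1}, {"twist": [0, 0, 0], "translation": [0, 0, 0], "claw": -1}, {"twist": [0, 0, 0], "translation": [0, 0, 0], "claw": 0.9}, {"twist": [0, 0, 0], "translation": [0, 0, 0], "claw": 0.9}]'

```text
t: 3.5
tcp_pos: [0.6172, -0.1326, 0.1849]
orientation: [-3.141, 0.003, 3.08]
force: [0.4, 0.4, -0.3]
grip_width: 0.08
```

Call:
send_rows --increments '[{"twist": [0, 0, 0], "translation": [0, 0, 0], "claw": 0.9}, {"twist": [0, 0, 0], "translation": [0, 0, 0], "claw": 0.9}, {"twist": [0, 0, 0], "translation": [0, 0, 0], "claw": 0.9}, {"twist": [0, 0, 0], "translation": [0, 0, 0], "claw": 0.9}, {"twist": [0, 0, 0], "translation": [0, 0, 0], "claw": 0.9}]'

```text
t: 4.0
tcp_pos: [0.6164, -0.1326, 0.1833]
orientation: [3.141, 0.001, 3.08]
force: [0.2, 0.8, 6.0]
grip_width: 0.0554
```

Call:
send_rows --increments '[{"twist": [0, 0, 0], "translation": [0, 0, -1], "claw": 1}, {"twist": [0, 0, 0], "translation": [0, 0, -2.5], "claw": 1}, {"twist": [0, 0, 0], "translation": [0, 0, -3], "claw": 1}, {"twist": [0, 0, 0], "translation": [0, 0, -3], "claw": 1}, {"twist": [0, 0, 0], "translation": [0, 0, -2.5], "claw": 1}]'

```text
t: 4.5
tcp_pos: [0.6159, -0.133, 0.3042]
orientation: [-3.141, -0.0, 3.08]
force: [0.3, -0.8, -1.6]
grip_width: 0.0554
```

```bash
python3 - <<'E'
from meas import *
plan([0.4745,0.340,0.30],3.083)
E
```

```text
t 4.5 tcp [ 0.6159 -0.133   0.3042] ori [-3.141 -0.     3.08 ] F [ 0.3 -0.8 -1.6] w 0.0554
 rotvec [-0.    -0.    -0.003] shift cm (current axes) [17.04 46.33  0.41] (target axes) [16.89 46.39  0.42]
```

Call:
send_rows --increments '[{"twist": [0, 0, 0], "translation": [0.7, 1.9, 0], "claw": 1}, {"twist": [0, 0, 0], "translation": [1.3, 3.5, 0], "claw": 1}, {"twist": [0, 0, 0], "translation": [1.4, 3.9, 0], "claw": 1}, {"twist": [0, 0, 0], "translation": [1.4, 3.9, 0], "claw": 1}, {"twist": [0, 0, 0], "translation": [1.4, 3.9, 0], "claw": 1}]'

```text
t: 5.0
tcp_pos: [0.5638, 0.0428, 0.3027]
orientation: [-3.141, -0.001, 3.079]
force: [0.9, 0.7, -2.3]
grip_width: 0.0552
```

Call:
send_rows --increments '[{"twist": [0, 0, 0], "translation": [1.4, 3.9, 0], "claw": 1}, {"twist": [0, 0, 0], "translation": [1.4, 3.9, 0], "claw": 1}, {"twist": [0, 0, 0], "translation": [1.4, 3.9, 0], "claw": 1}, {"twist": [0, 0, 0], "translation": [1.4, 3.9, 0], "claw": 1}, {"twist": [0, 0, 0], "translation": [1.4, 3.9, 0], "claw": 1}]'

```text
t: 5.5
tcp_pos: [0.5061, 0.2418, 0.3027]
orientation: [-3.141, -0.0, 3.08]
force: [0.8, 0.2, -2.7]
grip_width: 0.0554
```

Call:
send_rows --increments '[{"twist": [0, 0, 0], "translation": [1.4, 3.9, 0], "claw": 1}, {"twist": [0, 0, 0], "translation": [1.3, 3.5, 0], "claw": 1}, {"twist": [0, 0, 0], "translation": [0.7, 1.9, 0], "claw": 1}, {"twist": [0, 0, 0], "translation": [0, 0, 0], "claw": 1}, {"twist": [0, 0, 0], "translation": [0, 0, 0], "claw": 1}]'

```text
t: 6.0
tcp_pos: [0.4784, 0.3354, 0.3024]
orientation: [-3.14, -0.001, 3.081]
force: [0.8, -0.7, -2.4]
grip_width: 0.0553
```

```bash
python3 - <<'E'
from meas import *
plan([0.4745,0.340,0.30],3.083)
t=cam("top");cv2.imwrite("pics/t4.png",t["bgr"])
s=cam("scene");crop(s,280,140,480,290,4,"s4.png")
E
```

```text
t 6.0 tcp [0.4784 0.3354 0.3024] ori [-3.140e+00 -1.000e-03  3.081e+00] F [ 0.8 -0.7 -2.4] w 0.0553
 rotvec [-0.001 -0.001 -0.002] shift cm (current axes) [0.42 0.44 0.24] (target axes) [0.42 0.44 0.24]
```

View pics/t4.png

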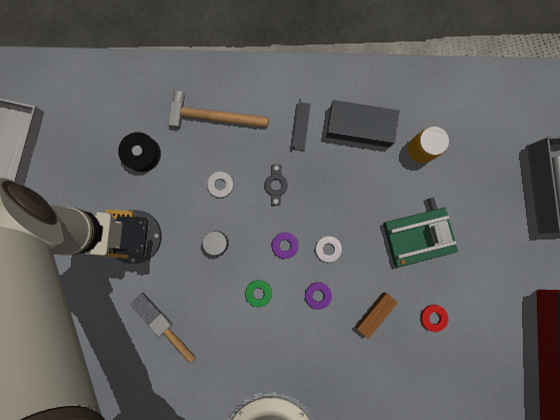

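View pics/s4.png

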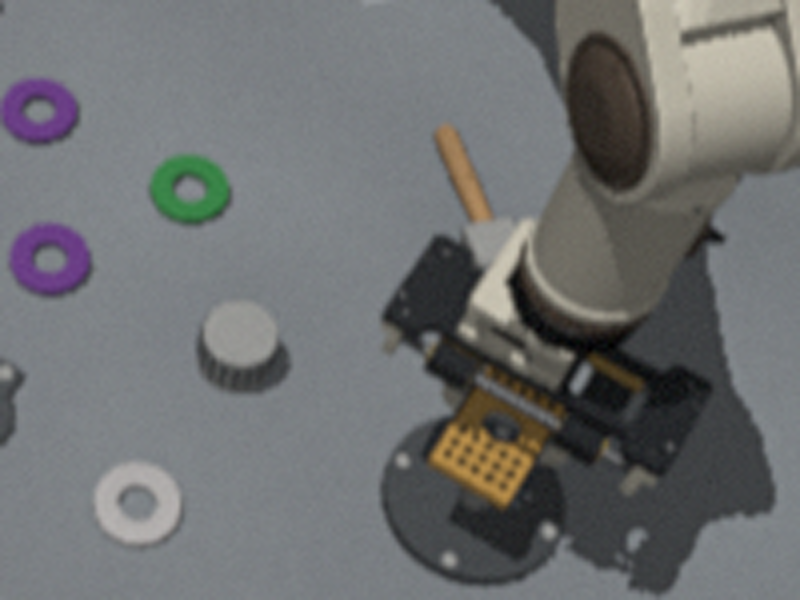

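Call:
send_rows --increments '[{"twist": [0, 0, 0], "translation": [0.42, 0.44, 1], "claw": 1}, {"twist": [0, 0, 0], "translation": [0, 0, 2], "claw": 1}, {"twist": [0, 0, 0], "translation": [0, 0, 1], "claw": 1}, {"twist": [0, 0, 0], "translation": [0, 0, 1], "claw": 1}, {"twist": [0, 0, 0], "translation": [0, 0, 0], "claw": 1}]'

```text
t: 6.6
tcp_pos: [0.4744, 0.3394, 0.251]
orientation: [-3.14, -0.002, 3.079]
force: [-0.0, 0.3, -1.8]
grip_width: 0.0553
```

Call:
send_rows --increments '[{"twist": [0, 0, 0], "translation": [0, 0, 0.5], "claw": 1}, {"twist": [0, 0, 0], "translation": [0, 0, 0.5], "claw": 1}, {"twist": [0, 0, 0], "translation": [0, 0, 0.5], "claw": 1}, {"twist": [0, 0, 0], "translation": [0, 0, 0], "claw": 1}, {"twist": [0, 0, 0], "translation": [0, 0, 0], "claw": 1}]'

```text
t: 7.1
tcp_pos: [0.4748, 0.3403, 0.2377]
orientation: [-3.142, -0.0, 3.08]
force: [-0.5, 0.2, -2.1]
grip_width: 0.0556
```

Past the taper with no lateral force. Continue down.

Call:
send_rows --increments '[{"twist": [0, 0, 0], "translation": [0, 0, 1], "claw": 1}, {"twist": [0, 0, 0], "translation": [0, 0, 1], "claw": 1}, {"twist": [0, 0, 0], "translation": [0, 0, 1], "claw": 1}, {"twist": [0, 0, 0], "translation": [0, 0, 0.5], "claw": 1}, {"twist": [0, 0, 0], "translation": [0, 0, 0], "claw": 1}]'

```text
t: 7.6
tcp_pos: [0.4743, 0.3398, 0.2012]
orientation: [-3.14, -0.002, 3.08]
force: [-0.1, -0.4, -1.6]
grip_width: 0.0552
```

Call:
send_rows --increments '[{"twist": [0, 0, 0], "translation": [0, 0, 0.3], "claw": 1}, {"twist": [0, 0, 0], "translation": [0, 0, 0.1], "claw": 1}, {"twist": [0, 0, 0], "translation": [0, 0, 0.1], "claw": 1}, {"twist": [0, 0, 0], "translation": [0, 0, 0], "claw": 1}, {"twist": [0, 0, 0], "translation": [0, 0, 0], "claw": 1}]'

```text
t: 8.1
tcp_pos: [0.4749, 0.3403, 0.1979]
orientation: [3.141, 0.0, 3.08]
force: [-0.2, -0.1, -2.7]
grip_width: 0.0553
```

Call:
send_rows --increments '[{"twist": [0, 0, 0], "translation": [0, 0, 0.1], "claw": 1}, {"twist": [0, 0, 0], "translation": [0, 0, 0.1], "claw": 1}, {"twist": [0, 0, 0], "translation": [0, 0, 0], "claw": 1}]'

```text
t: 8.4
tcp_pos: [0.475, 0.3404, 0.1973]
orientation: [3.142, 0.001, 3.08]
force: [-2.4, -3.8, 10.4]
grip_width: 0.0554
```

Call:
send_rows --increments '[{"twist": [0, 0, 0], "translation": [0, 0, 0], "claw": -1}, {"twist": [0, 0, 0], "translation": [0, 0, 0], "claw": -1}, {"twist": [0, 0, 0], "translation": [0, 0, 0], "claw": -1}, {"twist": [0, 0, 0], "translation": [0, 0, 0], "claw": -1}, {"twist": [0, 0, 0], "translation": [0, 0, -2], "claw": -1}]'

```text
t: 8.9
tcp_pos: [0.4737, 0.3393, 0.2134]
orientation: [-3.138, -0.004, 3.08]
force: [-0.2, -0.5, 0.0]
grip_width: 0.0897
```

Call:
send_rows --increments '[{"twist": [0, 0, 0], "translation": [0, 0, -3], "claw": -1}, {"twist": [0, 0, 0], "translation": [0, 0, -4], "claw": -1}, {"twist": [0, 0, 0], "translation": [-1, -3, -1], "claw": -1}, {"twist": [0, 0, 0], "translation": [-1.5, -4, 0], "claw": -1}, {"twist": [0, 0, 0], "translation": [-1.5, -4, 0], "claw": -1}]'

```text
t: 9.4
tcp_pos: [0.5083, 0.2275, 0.2966]
orientation: [3.141, 0.002, 3.082]
force: [0.2, -1.2, -0.8]
grip_width: 0.0919
```

```bash
python3 - <<'E'
from meas import *
plan([0.606,0.136,0.26],3.14)
t=cam("top");crop(t,60,140,360,300,2.6,"t5.png")
b=bright(t)
rep("sp2",t,blob(t,b,(329,241),30),.01)
rep("supp",t,blob(t,brass(t),(133,220),50),.024)
s=cam("scene");crop(s,200,130,480,330,2.8,"s5.png")
E
```

```text
t 9.4 tcp [0.5083 0.2275 0.2966] ori [3.141e+00 2.000e-03 3.082e+00] F [ 0.2 -1.2 -0.8] w 0.0919
 rotvec [ 0.001  0.002 -0.058] shift cm (current axes) [-10.3   -8.55   3.66] (target axes) [-9.79 -9.13  3.66]
sp2 px [328.5 248.8] centroid [ 0.4543 -0.1308] rect [ 453.8 -130.8   59.2   59.7   45.9]Traceback (most recent call last):
  File "<stdin>", line 6, in <module>
  File "meas.py", line 8, in blob
    k=min(cs,key=lambda k:abs(cv2.pointPolygonTest(k,(float(x),float(y)),True)) if cv2.pointPolygonTest(k,(float(x),float(y)),True)<0 else 0)
ValueError: min() iterable argument is empty
```

View pics/t5.png

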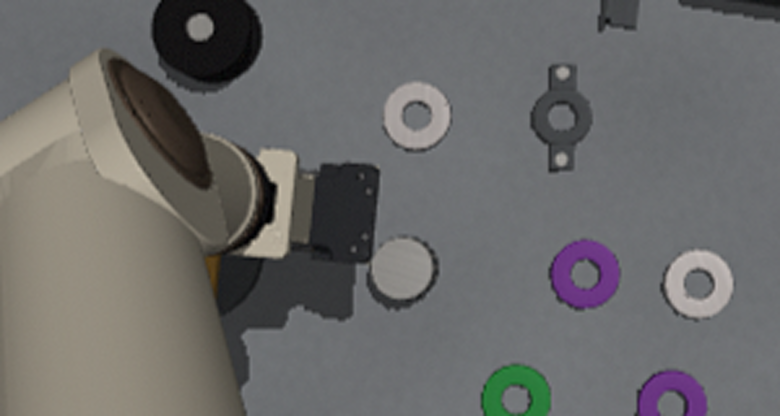

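Call:
send_rows --increments '[{"twist": [0, 0, 0], "translation": [-3.2, -2.6, 0], "claw": -1}, {"twist": [0, 0, 0], "translation": [-3.4, -2.9, 0], "claw": -1}, {"twist": [0, 0, 0], "translation": [-3.1, -2.5, 2.5], "claw": -1}, {"twist": [0, 0, 0], "translation": [0, 0, 3], "claw": -1}, {"twist": [0, 0, 0], "translation": [0, 0, 0], "claw": -1}]'

```text
t: 9.95
tcp_pos: [0.5984, 0.14, 0.2364]
orientation: [-3.139, -0.008, 3.077]
force: [-1.0, -0.4, -0.8]
grip_width: 0.0919
```

```bash
python3 - <<'E'
from meas import *
plan([0.606,0.136,0.182],3.08)
s=cam("scene");crop(s,250,150,450,300,4,"s6.png")
E
```

```text
t 9.95 tcp [0.5984 0.14   0.2364] ori [-3.139 -0.008  3.077] F [-1.  -0.4 -0.8] w 0.0919
 rotvec [-0.003 -0.008 -0.003] shift cm (current axes) [-0.82 -0.34  5.43] (target axes) [-0.78 -0.35  5.44]
```

View pics/s6.png

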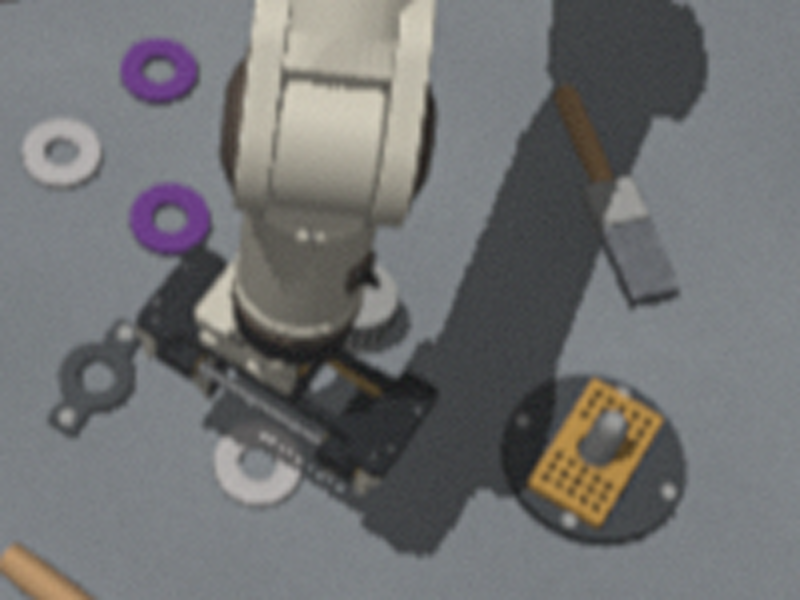

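Call:
send_rows --increments '[{"twist": [0, 0, 0], "translation": [-0.6, -0.35, 1.5], "claw": -1}, {"twist": [0, 0, 0], "translation": [0, 0, 2], "claw": -1}, {"twist": [0, 0, 0], "translation": [0, 0, 1.2], "claw": -1}, {"twist": [0, 0, 0], "translation": [0, 0, 0], "claw": -1}, {"twist": [0, 0, 0], "translation": [0, 0, 0], "claw": -1}]'

```text
t: 10.5
tcp_pos: [0.6056, 0.139, 0.1941]
orientation: [3.141, 0.0, 3.081]
force: [0.2, 0.2, 0.3]
grip_width: 0.0921
```

```bash
python3 - <<'E'
from meas import *
plan([0.606,0.136,0.182],3.08)
E
```

```text
t 10.5 tcp [0.6056 0.139  0.1941] ori [3.141 0.    3.081] F [0.2 0.2 0.3] w 0.0921
 rotvec [0.    0.    0.001] shift cm (current axes) [-0.05 -0.3   1.21] (target axes) [-0.05 -0.3   1.21]
```

Call:
send_rows --increments '[{"twist": [0, 0, 0], "translation": [-0.05, -0.3, 0.6], "claw": -1}, {"twist": [0, 0, 0], "translation": [0, 0, 0.5], "claw": -1}, {"twist": [0, 0, 0], "translation": [0, 0, 0], "claw": -1}, {"twist": [0, 0, 0], "translation": [0, 0, 0], "claw": 1}, {"twist": [0, 0, 0], "translation": [0, 0, 0], "claw": 1}]'

```text
t: 11.0
tcp_pos: [0.6061, 0.1353, 0.1829]
orientation: [3.141, 0.0, 3.08]
force: [-0.1, -0.1, 0.1]
grip_width: 0.0804
```

Call:
send_rows --increments '[{"twist": [0, 0, 0], "translation": [0, 0, 0], "claw": 1}, {"twist": [0, 0, 0], "translation": [0, 0, 0], "claw": 1}, {"twist": [0, 0, 0], "translation": [0, 0, 0], "claw": 1}, {"twist": [0, 0, 0], "translation": [0, 0, 0], "claw": 1}]'

```text
t: 11.4
tcp_pos: [0.606, 0.1355, 0.1829]
orientation: [3.141, 0.0, 3.08]
force: [0.1, 0.9, -0.0]
grip_width: 0.0617
```

Call:
send_rows --increments '[{"twist": [0, 0, 0], "translation": [0, 0, -1], "claw": 1}, {"twist": [0, 0, 0], "translation": [0, 0, -2.5], "claw": 1}, {"twist": [0, 0, 0], "translation": [0, 0, -3], "claw": 1}, {"twist": [0, 0, 0], "translation": [0, 0, -3], "claw": 1}, {"twist": [0, 0, 0], "translation": [0, 0, -2.5], "claw": 1}]'

```text
t: 11.9
tcp_pos: [0.6059, 0.1352, 0.3048]
orientation: [3.141, 0.001, 3.08]
force: [1.0, -0.0, -1.5]
grip_width: 0.0618
```

```bash
python3 - <<'E'
from meas import *
plan([0.4745,0.340,0.30],3.08)
E
```

```text
t 11.9 tcp [0.6059 0.1352 0.3048] ori [3.141e+00 1.000e-03 3.080e+00] F [ 1.  -0.  -1.5] w 0.0618
 rotvec [ 0.     0.001 -0.   ] shift cm (current axes) [14.38 19.63  0.47] (target axes) [14.38 19.64  0.48]
```

```bash
python3 - <<'E'
from meas import *
s=cam("scene");crop(s,250,150,450,300,4,"s7.png")
E
```

```text
(no output)
```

View pics/s7.png

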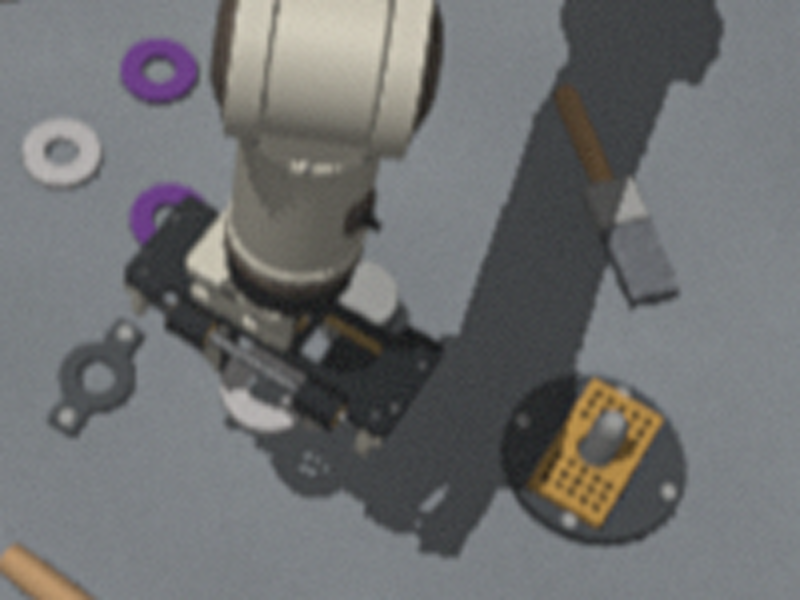

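Call:
send_rows --increments '[{"twist": [0, 0, 0], "translation": [1.4, 1.9, 0], "claw": 1}, {"twist": [0, 0, 0], "translation": [2.5, 3.4, 0], "claw": 1}, {"twist": [0, 0, 0], "translation": [2.5, 3.4, 0], "claw": 1}, {"twist": [0, 0, 0], "translation": [2.5, 3.4, 0], "claw": 1}, {"twist": [0, 0, 0], "translation": [2.5, 3.4, 0], "claw": 1}]'

```text
t: 12.45
tcp_pos: [0.5006, 0.2979, 0.3029]
orientation: [-3.141, 0.0, 3.079]
force: [0.1, 0.9, -0.5]
grip_width: 0.062
```

Call:
send_rows --increments '[{"twist": [0, 0, 0], "translation": [2, 2.7, 0], "claw": 1}, {"twist": [0, 0, 0], "translation": [1, 1.4, 0], "claw": 1}, {"twist": [0, 0, 0], "translation": [0, 0, 0], "claw": 1}, {"twist": [0, 0, 0], "translation": [0, 0, 0], "claw": 1}, {"twist": [0, 0, 0], "translation": [0, 0, 0], "claw": 1}]'

```text
t: 12.95
tcp_pos: [0.4754, 0.3381, 0.3026]
orientation: [-3.14, 0.0, 3.077]
force: [-0.1, -0.1, -1.6]
grip_width: 0.0617
```

```bash
python3 - <<'E'
from meas import *
plan([0.4745,0.340,0.30],3.08)
s=cam("scene");crop(s,310,170,470,290,5,"s8.png")
E
```

```text
t 12.95 tcp [0.4754 0.3381 0.3026] ori [-3.14   0.     3.077] F [-0.1 -0.1 -1.6] w 0.0617
 rotvec [-0.001  0.    -0.003] shift cm (current axes) [0.11 0.19 0.26] (target axes) [0.1  0.19 0.26]
```

View pics/s8.png

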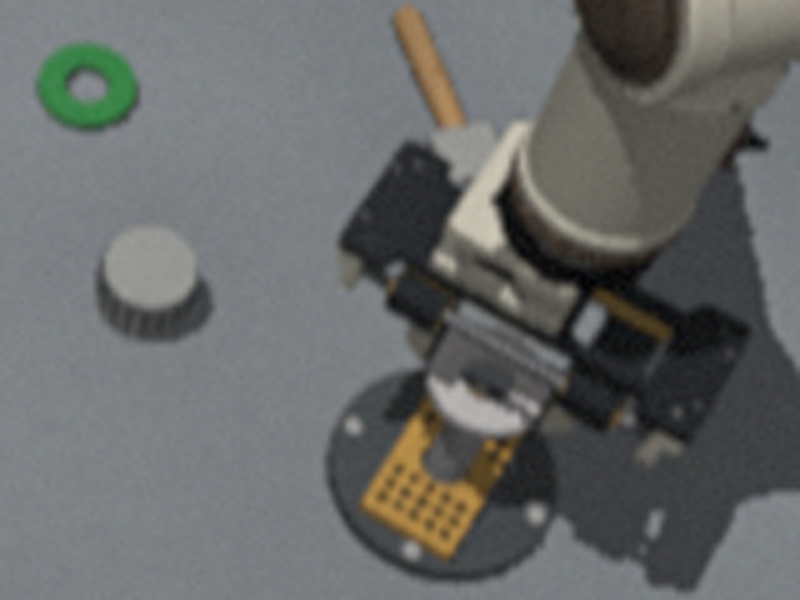

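Call:
send_rows --increments '[{"twist": [0, 0, 0], "translation": [0.1, 0.2, 1.5], "claw": 1}, {"twist": [0, 0, 0], "translation": [0, 0, 2], "claw": 1}, {"twist": [0, 0, 0], "translation": [0, 0, 1], "claw": 1}, {"twist": [0, 0, 0], "translation": [0, 0, 0.5], "claw": 1}, {"twist": [0, 0, 0], "translation": [0, 0, 0.5], "claw": 1}]'

```text
t: 13.5
tcp_pos: [0.4736, 0.3417, 0.2471]
orientation: [-3.141, -0.0, 3.079]
force: [-0.0, 0.1, -0.6]
grip_width: 0.0615
```

Call:
send_rows --increments '[{"twist": [0, 0, 0], "translation": [0, 0, 0.5], "claw": 1}, {"twist": [0, 0, 0], "translation": [0, 0, 0.5], "claw": 1}, {"twist": [0, 0, 0], "translation": [0, 0, 0.5], "claw": 1}, {"twist": [0, 0, 0], "translation": [0, 0, 0], "claw": 1}, {"twist": [0, 0, 0], "translation": [0, 0, 0], "claw": 1}]'

```text
t: 14.0
tcp_pos: [0.4735, 0.3419, 0.2328]
orientation: [3.142, 0.0, 3.08]
force: [0.4, 0.1, -1.6]
grip_width: 0.0618
```

Call:
send_rows --increments '[{"twist": [0, 0, 0], "translation": [0.0, -0.1, 0.8], "claw": 1}, {"twist": [0, 0, 0], "translation": [0, 0, 0.8], "claw": 1}, {"twist": [0, 0, 0], "translation": [0, 0, 0.6], "claw": 1}, {"twist": [0, 0, 0], "translation": [0, 0, 0.2], "claw": 1}, {"twist": [0, 0, 0], "translation": [0, 0, 0], "claw": 1}]'

```text
t: 14.5
tcp_pos: [0.4732, 0.3407, 0.208]
orientation: [-3.141, -0.001, 3.08]
force: [-0.1, -1.0, -1.0]
grip_width: 0.0619
```

Call:
send_rows --increments '[{"twist": [0, 0, 0], "translation": [0, 0, 0.1], "claw": 1}, {"twist": [0, 0, 0], "translation": [0, 0, 0.1], "claw": 1}, {"twist": [0, 0, 0], "translation": [0, 0, 0.1], "claw": 1}, {"twist": [0, 0, 0], "translation": [0, 0, 0], "claw": 1}]'

```text
t: 14.9
tcp_pos: [0.4735, 0.341, 0.2068]
orientation: [3.142, 0.001, 3.08]
force: [-1.0, -1.5, 6.4]
grip_width: 0.0615
```

Contact at the expected height (207 mm). Release, retreat towards the second spacer.

Call:
send_rows --increments '[{"twist": [0, 0, 0], "translation": [0, 0, 0], "claw": -1}, {"twist": [0, 0, 0], "translation": [0, 0, 0], "claw": -1}, {"twist": [0, 0, 0], "translation": [0, 0, 0], "claw": -1}, {"twist": [0, 0, 0], "translation": [0, 0, 0], "claw": -1}, {"twist": [0, 0, 0], "translation": [0, 0, -2], "claw": -1}]'

```text
t: 15.4
tcp_pos: [0.4723, 0.3399, 0.2235]
orientation: [-3.138, -0.004, 3.08]
force: [-0.3, -1.3, 0.2]
grip_width: 0.0913
```

Call:
send_rows --increments '[{"twist": [0, 0, 0], "translation": [0, 0, -3], "claw": -1}, {"twist": [0, 0, 0], "translation": [0, 0, -4], "claw": -1}, {"twist": [0, 0, 0], "translation": [0, -3, -1], "claw": -1}, {"twist": [0, 0, 0], "translation": [0, -4.5, 0], "claw": -1}, {"twist": [0, 0, 0], "translation": [0, -4.5, 0], "claw": -1}]'

```text
t: 15.9
tcp_pos: [0.4659, 0.2204, 0.3064]
orientation: [3.141, 0.002, 3.082]
force: [0.9, -1.2, -0.5]
grip_width: 0.0917
```

Call:
send_rows --increments '[{"twist": [0, 0, 0], "translation": [0, -4.8, 0], "claw": -1}, {"twist": [0, 0, 0], "translation": [0, -4.8, 0], "claw": -1}, {"twist": [0, 0, 0], "translation": [0, -4.8, 0], "claw": -1}, {"twist": [0, 0, 0], "translation": [0, -4.8, 0], "claw": -1}, {"twist": [0, 0, 0], "translation": [0, 0, 0], "claw": -1}]'

```text
t: 16.4
tcp_pos: [0.4534, 0.0225, 0.3055]
orientation: [-3.138, -0.001, 3.069]
force: [0.1, 0.5, -0.4]
grip_width: 0.0915
```

```bash
python3 - <<'E'
from meas import *
plan([0.4543,-0.1306,0.25],3.08)
t=cam("top");crop(t,70,140,370,300,2.6,"t9.png")
b=bright(t)
rep("sp1",t,blob(t,b,(145,237),30),.034)
rep("sp2",t,blob(t,b,(329,241),30),.01)
s=cam("scene");crop(s,250,150,450,300,4,"s9.png")
E
```

```text
t 16.4 tcp [0.4534 0.0225 0.3055] ori [-3.138e+00 -1.000e-03  3.069e+00] F [ 0.1  0.5 -0.4] w 0.0915
 rotvec [-0.003 -0.001 -0.011] shift cm (current axes) [ -1.2  -15.24   5.6 ] (target axes) [ -1.03 -15.27   5.55]
sp1 px [129.9 236.4] centroid [0.4737 0.3392] rect [474.1 339.6  57.3  57.2  47. ]
sp2 px [328.5 248.7] centroid [ 0.4544 -0.1308] rect [ 453.8 -130.8   59.2   59.7   45.9]
```

View pics/t9.png

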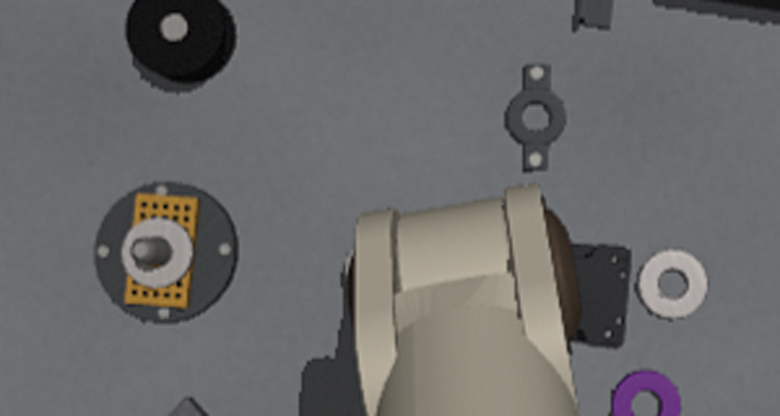

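View pics/s9.png

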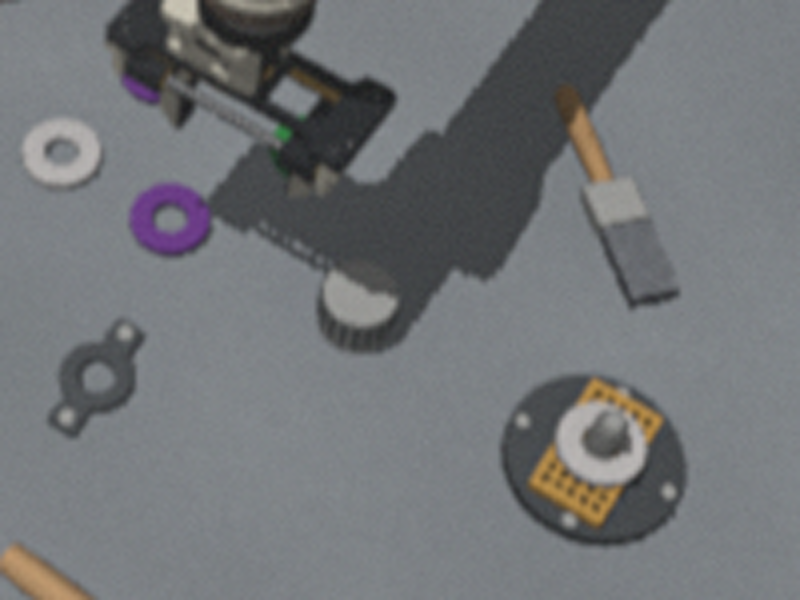

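Call:
send_rows --increments '[{"twist": [0, 0, 0], "translation": [-0.2, -3.8, 0], "claw": -1}, {"twist": [0, 0, 0], "translation": [-0.2, -3.8, 0], "claw": -1}, {"twist": [0, 0, 0], "translation": [-0.3, -3.8, 0], "claw": -1}, {"twist": [0, 0, 0], "translation": [-0.3, -3.8, 2], "claw": -1}, {"twist": [0, 0, 0], "translation": [0, 0, 4], "claw": -1}]'

```text
t: 17.0
tcp_pos: [0.4573, -0.1272, 0.2477]
orientation: [-3.138, 0.009, 3.075]
force: [0.7, -0.1, 0.1]
grip_width: 0.092
```

Call:
send_rows --increments '[{"twist": [0, 0, 0], "translation": [0, 0, 2], "claw": -1}, {"twist": [0, 0, 0], "translation": [0, 0, 0], "claw": -1}, {"twist": [0, 0, 0], "translation": [0, 0, 0], "claw": -1}]'

```text
t: 17.3
tcp_pos: [0.4554, -0.1214, 0.2258]
orientation: [3.141, -0.0, 3.082]
force: [1.2, 0.6, -0.1]
grip_width: 0.0921
```

```bash
python3 - <<'E'
from meas import *
plan([0.4543,-0.1306,0.182],3.08)
s=cam("scene");crop(s,220,130,380,250,5,"s10.png")
E
```

```text
t 17.3 tcp [ 0.4554 -0.1214  0.2258] ori [ 3.141 -0.     3.082] F [ 1.2  0.6 -0.1] w 0.0921
 rotvec [ 0.001 -0.     0.002] shift cm (current axes) [ 0.05 -0.93  4.38] (target axes) [ 0.05 -0.93  4.38]
```

View pics/s10.png

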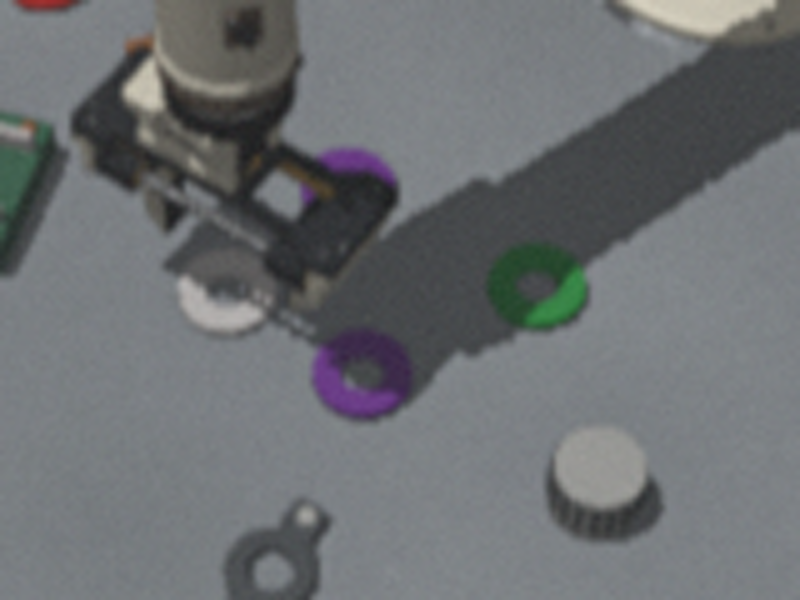

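Call:
send_rows --increments '[{"twist": [0, 0, 0], "translation": [0.05, -0.93, 0.5], "claw": -1}, {"twist": [0, 0, 0], "translation": [0, 0, 1.5], "claw": -1}, {"twist": [0, 0, 0], "translation": [0, 0, 1.3], "claw": -1}, {"twist": [0, 0, 0], "translation": [0, 0, 0], "claw": -1}, {"twist": [0, 0, 0], "translation": [0, 0, 0], "claw": -1}]'

```text
t: 17.85
tcp_pos: [0.4537, -0.1321, 0.1927]
orientation: [3.141, -0.0, 3.08]
force: [0.5, -0.2, -0.1]
grip_width: 0.0919
```

```bash
python3 - <<'E'
from meas import *
plan([0.4543,-0.1306,0.182],3.08)
E
```

```text
t 17.85 tcp [ 0.4537 -0.1321  0.1927] ori [ 3.141 -0.     3.08 ] F [ 0.5 -0.2 -0.1] w 0.0919
 rotvec [ 0. -0.  0.] shift cm (current axes) [-0.06  0.16  1.07] (target axes) [-0.06  0.16  1.07]
```

Call:
send_rows --increments '[{"twist": [0, 0, 0], "translation": [-0.05, 0.15, 0.5], "claw": -1}, {"twist": [0, 0, 0], "translation": [0, 0, 0.5], "claw": -1}, {"twist": [0, 0, 0], "translation": [0, 0, 0], "claw": 1}, {"twist": [0, 0, 0], "translation": [0, 0, 0], "claw": 1}, {"twist": [0, 0, 0], "translation": [0, 0, 0], "claw": 1}]'

```text
t: 18.35
tcp_pos: [0.4543, -0.1307, 0.1828]
orientation: [-3.142, 0.0, 3.08]
force: [-0.1, 0.6, 0.3]
grip_width: 0.0722
```

Call:
send_rows --increments '[{"twist": [0, 0, 0], "translation": [0, 0, 0], "claw": 1}, {"twist": [0, 0, 0], "translation": [0, 0, 0], "claw": 1}, {"twist": [0, 0, 0], "translation": [0, 0, 0], "claw": 1}, {"twist": [0, 0, 0], "translation": [0, 0, 0], "claw": 1}]'

```text
t: 18.75
tcp_pos: [0.4543, -0.1306, 0.1828]
orientation: [3.142, 0.0, 3.08]
force: [0.1, 0.3, 1.2]
grip_width: 0.0625
```

Call:
send_rows --increments '[{"twist": [0, 0, 0], "translation": [0, 0, -1], "claw": 1}, {"twist": [0, 0, 0], "translation": [0, 0, -2.5], "claw": 1}, {"twist": [0, 0, 0], "translation": [0, 0, -3], "claw": 1}, {"twist": [0, 0, 0], "translation": [0, 0, -3], "claw": 1}, {"twist": [0, 0, 0], "translation": [0, 0, -2.5], "claw": 1}]'

```text
t: 19.25
tcp_pos: [0.4541, -0.1308, 0.3047]
orientation: [-3.141, 0.001, 3.08]
force: [-0.0, 0.2, -0.9]
grip_width: 0.0626
```

```bash
python3 - <<'E'
from meas import *
plan([0.474,0.340,0.30],3.08)
s=cam("scene");crop(s,220,130,380,250,5,"s11.png")
E
```

```text
t 19.25 tcp [ 0.4541 -0.1308  0.3047] ori [-3.141e+00  1.000e-03  3.080e+00] F [-0.   0.2 -0.9] w 0.0626
 rotvec [-0.     0.001 -0.   ] shift cm (current axes) [ 0.92 47.11  0.46] (target axes) [ 0.91 47.11  0.47]
```

View pics/s11.png

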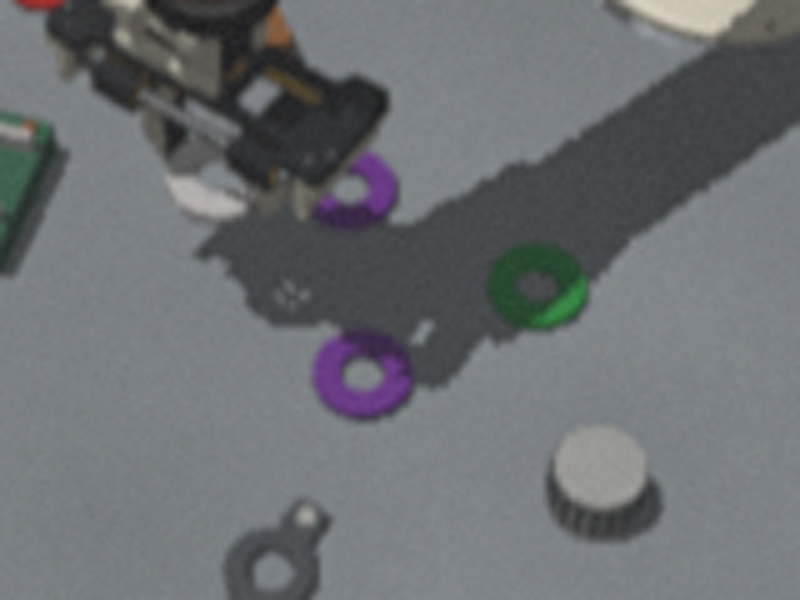

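Call:
send_rows --increments '[{"twist": [0, 0, 0], "translation": [0, 2, 0], "claw": 1}, {"twist": [0, 0, 0], "translation": [0.1, 4, 0], "claw": 1}, {"twist": [0, 0, 0], "translation": [0.1, 4.5, 0], "claw": 1}, {"twist": [0, 0, 0], "translation": [0.1, 4.5, 0], "claw": 1}, {"twist": [0, 0, 0], "translation": [0.1, 4.5, 0], "claw": 1}]'

```text
t: 19.8
tcp_pos: [0.4619, 0.0655, 0.303]
orientation: [-3.141, 0.0, 3.079]
force: [0.4, -0.3, -1.5]
grip_width: 0.0621
```

Call:
send_rows --increments '[{"twist": [0, 0, 0], "translation": [0.1, 4.5, 0], "claw": 1}, {"twist": [0, 0, 0], "translation": [0.1, 4.5, 0], "claw": 1}, {"twist": [0, 0, 0], "translation": [0.1, 4.5, 0], "claw": 1}, {"twist": [0, 0, 0], "translation": [0.1, 4.5, 0], "claw": 1}, {"twist": [0, 0, 0], "translation": [0.1, 4.5, 0], "claw": 1}]'

```text
t: 20.3
tcp_pos: [0.4708, 0.2905, 0.3028]
orientation: [-3.141, -0.0, 3.08]
force: [1.8, 0.2, -1.3]
grip_width: 0.0626
```

Call:
send_rows --increments '[{"twist": [0, 0, 0], "translation": [0.1, 3.5, 0], "claw": 1}, {"twist": [0, 0, 0], "translation": [0, 1.5, 0], "claw": 1}, {"twist": [0, 0, 0], "translation": [0, 0, 0], "claw": 1}, {"twist": [0, 0, 0], "translation": [0, 0, 0], "claw": 1}, {"twist": [0, 0, 0], "translation": [0, 0, 0], "claw": 1}]'

```text
t: 20.8
tcp_pos: [0.4738, 0.3367, 0.3024]
orientation: [-3.14, -0.0, 3.077]
force: [0.4, -0.2, -1.9]
grip_width: 0.0627
```

```bash
python3 - <<'E'
from meas import *
plan([0.474,0.340,0.27],3.08)
s=cam("scene");crop(s,310,170,470,290,5,"s12.png")
E
```

```text
t 20.8 tcp [0.4738 0.3367 0.3024] ori [-3.14  -0.     3.077] F [ 0.4 -0.2 -1.9] w 0.0627
 rotvec [-0.002 -0.    -0.003] shift cm (current axes) [-0.    0.34  3.24] (target axes) [-0.    0.33  3.24]
```

View pics/s12.png

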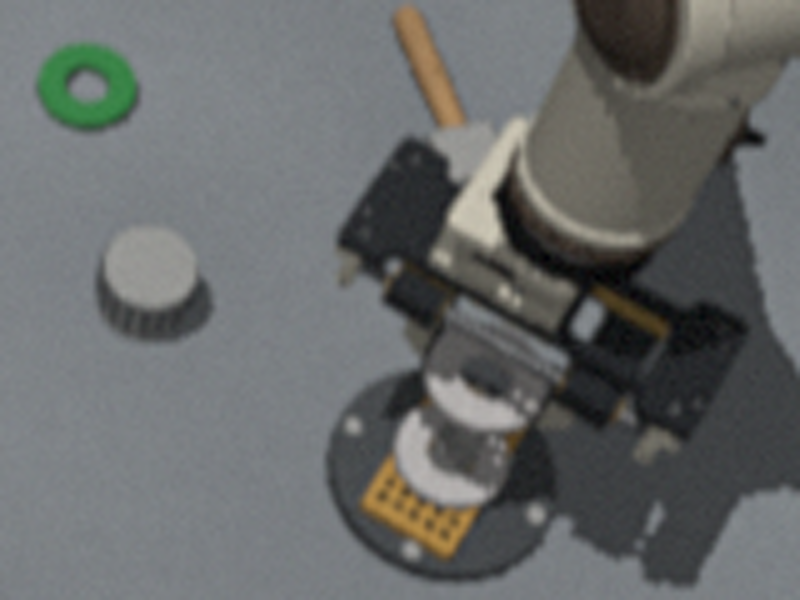

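Call:
send_rows --increments '[{"twist": [0, 0, 0], "translation": [0, 0.2, 1.5], "claw": 1}, {"twist": [0, 0, 0], "translation": [0, 0, 2], "claw": 1}, {"twist": [0, 0, 0], "translation": [0, 0, 0.5], "claw": 1}, {"twist": [0, 0, 0], "translation": [0, 0, 0], "claw": 1}, {"twist": [0, 0, 0], "translation": [0, 0, 0], "claw": 1}]'

```text
t: 21.35
tcp_pos: [0.4736, 0.3409, 0.2628]
orientation: [3.142, -0.0, 3.08]
force: [0.0, 0.5, -1.4]
grip_width: 0.0624
```

Call:
send_rows --increments '[{"twist": [0, 0, 0], "translation": [0, 0, 0.7], "claw": 1}, {"twist": [0, 0, 0], "translation": [0, 0, 0.7], "claw": 1}, {"twist": [0, 0, 0], "translation": [0, 0, 0.7], "claw": 1}, {"twist": [0, 0, 0], "translation": [0, 0, 0], "claw": 1}, {"twist": [0, 0, 0], "translation": [0, 0, 0], "claw": 1}]'

```text
t: 21.85
tcp_pos: [0.4732, 0.341, 0.2414]
orientation: [-3.141, -0.001, 3.08]
force: [0.5, -1.3, -2.1]
grip_width: 0.0622
```

Call:
send_rows --increments '[{"twist": [0, 0, 0], "translation": [0, 0, 0.8], "claw": 1}, {"twist": [0, 0, 0], "translation": [0, 0, 0.8], "claw": 1}, {"twist": [0, 0, 0], "translation": [0, 0, 0.5], "claw": 1}, {"twist": [0, 0, 0], "translation": [0, 0, 0.2], "claw": 1}, {"twist": [0, 0, 0], "translation": [0, 0, 0], "claw": 1}]'

```text
t: 22.35
tcp_pos: [0.4732, 0.3409, 0.2181]
orientation: [-3.141, -0.001, 3.08]
force: [0.2, 0.7, -1.0]
grip_width: 0.0626
```

Call:
send_rows --increments '[{"twist": [0, 0, 0], "translation": [0, 0, 0.1], "claw": 1}, {"twist": [0, 0, 0], "translation": [0, 0, 0.1], "claw": 1}, {"twist": [0, 0, 0], "translation": [0, 0, 0.1], "claw": 1}, {"twist": [0, 0, 0], "translation": [0, 0, 0], "claw": 1}]'

```text
t: 22.75
tcp_pos: [0.4736, 0.3412, 0.2168]
orientation: [3.141, 0.001, 3.08]
force: [-2.1, -2.0, 5.8]
grip_width: 0.0626
```

Call:
send_rows --increments '[{"twist": [0, 0, 0], "translation": [0, 0, 0], "claw": -1}, {"twist": [0, 0, 0], "translation": [0, 0, 0], "claw": -1}, {"twist": [0, 0, 0], "translation": [0, 0, 0], "claw": -1}, {"twist": [0, 0, 0], "translation": [0, 0, 0], "claw": -1}, {"twist": [0, 0, 0], "translation": [0, 0, -2], "claw": -1}]'

```text
t: 23.25
tcp_pos: [0.4723, 0.3401, 0.2335]
orientation: [-3.138, -0.004, 3.08]
force: [-0.6, 0.1, -0.6]
grip_width: 0.0913
```

Call:
send_rows --increments '[{"twist": [0, 0, 0], "translation": [0, 0, -3], "claw": -1}, {"twist": [0, 0, 0], "translation": [0, 0, -3], "claw": -1}, {"twist": [0, 0, 0], "translation": [-1, -3, -1], "claw": -1}, {"twist": [0, 0, 0], "translation": [-1.5, -4.4, 0], "claw": -1}, {"twist": [0, 0, 0], "translation": [-1.5, -4.4, 0], "claw": -1}]'

```text
t: 23.75
tcp_pos: [0.5062, 0.2203, 0.3065]
orientation: [3.141, 0.002, 3.082]
force: [1.2, -1.3, -0.6]
grip_width: 0.0917
```

Call:
send_rows --increments '[{"twist": [0, 0, 0], "translation": [-1.5, -4.4, 0], "claw": -1}, {"twist": [0, 0, 0], "translation": [-1.5, -4.4, 0], "claw": -1}, {"twist": [0, 0, 0], "translation": [-1.5, -4.4, 0], "claw": -1}, {"twist": [0, 0, 0], "translation": [0, 0, 0], "claw": -1}, {"twist": [0, 0, 0], "translation": [0, 0, 0], "claw": -1}]'

```text
t: 24.25
tcp_pos: [0.5431, 0.0846, 0.3056]
orientation: [-3.141, -0.0, 3.076]
force: [-0.4, 0.1, -0.5]
grip_width: 0.0919
```

```bash
python3 - <<'E'
from meas import *
plan([0.606,0.0005,0.25],3.12)
t=cam("top");crop(t,70,140,370,300,2.6,"t13.png")
b=bright(t)
rep("sp top",t,blob(t,b,(135,237),30),.044)
rep("clamp",t,blob(t,dark(t),(276,173),32),.01)
rep("cap",t,blob(t,bright(t,135),(215,243),25),.046)
s=cam("scene");crop(s,250,150,450,300,4,"s13.png")
E
```

```text
t 24.25 tcp [0.5431 0.0846 0.3056] ori [-3.141 -0.     3.076] F [-0.4  0.1 -0.5] w 0.0919
 rotvec [-0.    -0.    -0.044] shift cm (current axes) [-6.83 -7.98  5.56] (target axes) [-6.47 -8.28  5.56]
sp top px [128.3 236.1] centroid [0.4741 0.3394] rect [474.5 338.9  55.8  58.4   1.2]
clamp px [271.2 189. ] centroid [0.5962 0.0106] rect [607.4  12.4  95.8  80.2   1.2]
cap px [214.1 242.8] centroid [0.4629 0.1391] rect [463.8 138.4 113.5 115.2   1.2]
```

View pics/t13.png

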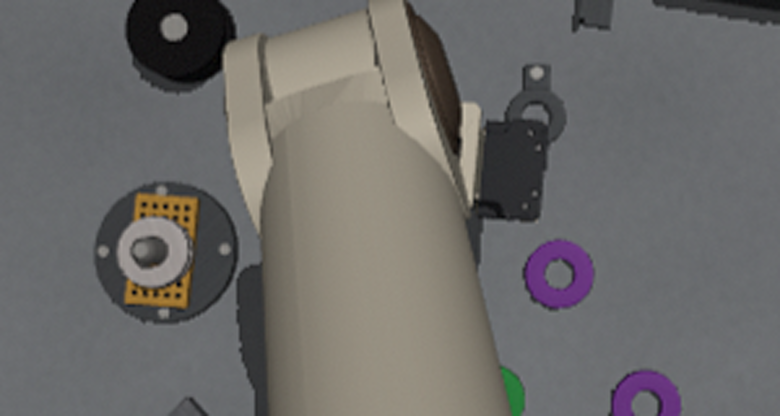

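View pics/s13.png

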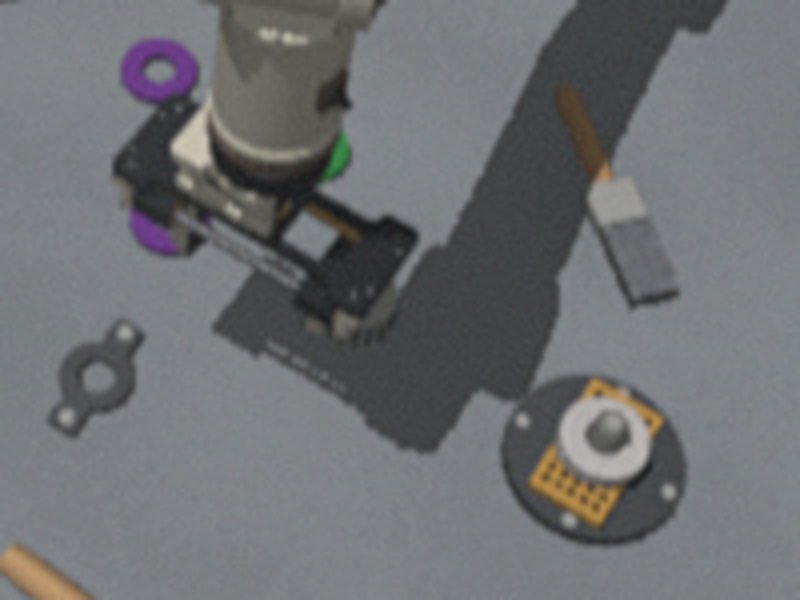

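Call:
send_rows --increments '[{"twist": [0, 0, -0.044], "translation": [0, 0, 0], "claw": -1}, {"twist": [0, 0, 0], "translation": [-2.2, -2.8, 0], "claw": -1}, {"twist": [0, 0, 0], "translation": [-2.2, -2.8, 0], "claw": -1}, {"twist": [0, 0, 0], "translation": [-2, -2.5, 2], "claw": -1}, {"twist": [0, 0, 0], "translation": [0, 0, 3], "claw": -1}]'

```text
t: 24.85
tcp_pos: [0.6089, 0.0014, 0.2573]
orientation: [-3.14, 0.007, 3.121]
force: [0.5, -0.6, 0.2]
grip_width: 0.0916
```

Call:
send_rows --increments '[{"twist": [0, 0, 0], "translation": [0, 0, 3], "claw": -1}, {"twist": [0, 0, 0], "translation": [0, 0, 0], "claw": -1}, {"twist": [0, 0, 0], "translation": [0, 0, 0], "claw": -1}]'

```text
t: 25.15
tcp_pos: [0.6051, 0.0062, 0.2256]
orientation: [3.141, -0.002, 3.127]
force: [0.5, 0.5, 0.4]
grip_width: 0.092
```

```bash
python3 - <<'E'
from meas import *
plan([0.606,0.0005,0.182],3.12)
s=cam("scene");crop(s,220,170,380,290,5,"s14.png")
E
```

```text
t 25.15 tcp [0.6051 0.0062 0.2256] ori [ 3.141e+00 -2.000e-03  3.127e+00] F [0.5 0.5 0.4] w 0.092
 rotvec [ 0.001 -0.002  0.007] shift cm (current axes) [-0.11 -0.57  4.36] (target axes) [-0.1  -0.57  4.36]
```

View pics/s14.png

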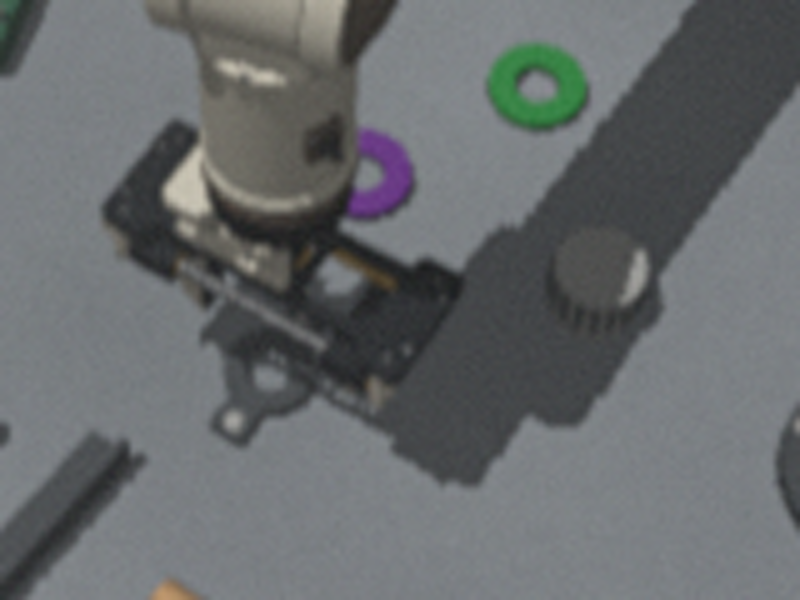

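Call:
send_rows --increments '[{"twist": [0, 0, 0], "translation": [-0.1, -0.55, 1], "claw": -1}, {"twist": [0, 0, 0], "translation": [0, 0, 1.5], "claw": -1}, {"twist": [0, 0, 0], "translation": [0, 0, 1], "claw": -1}, {"twist": [0, 0, 0], "translation": [0, 0, 0], "claw": -1}, {"twist": [0, 0, 0], "translation": [0, 0, 0], "claw": -1}]'

```text
t: 25.7
tcp_pos: [0.606, -0.0013, 0.1901]
orientation: [3.141, -0.001, 3.124]
force: [0.0, 0.2, 0.2]
grip_width: 0.0916
```

```bash
python3 - <<'E'
from meas import *
plan([0.606,0.0005,0.182],3.12)
E
```

```text
t 25.7 tcp [ 0.606  -0.0013  0.1901] ori [ 3.141e+00 -1.000e-03  3.124e+00] F [0.  0.2 0.2] w 0.0916
 rotvec [ 0.    -0.001  0.004] shift cm (current axes) [0.   0.18 0.81] (target axes) [0.   0.18 0.81]
```

Call:
send_rows --increments '[{"twist": [0, 0, 0], "translation": [0, 0.15, 0.4], "claw": -1}, {"twist": [0, 0, 0], "translation": [0, 0, 0.3], "claw": -1}, {"twist": [0, 0, 0], "translation": [0, 0, 0], "claw": 1}, {"twist": [0, 0, 0], "translation": [0, 0, 0], "claw": 1}, {"twist": [0, 0, 0], "translation": [0, 0, 0], "claw": 1}]'

```text
t: 26.2
tcp_pos: [0.6064, 0.0001, 0.1839]
orientation: [3.142, 0.0, 3.124]
force: [-1.1, 0.0, 0.5]
grip_width: 0.0722
```

Call:
send_rows --increments '[{"twist": [0, 0, 0], "translation": [0, 0, 0], "claw": 1}, {"twist": [0, 0, 0], "translation": [0, 0, 0], "claw": 1}, {"twist": [0, 0, 0], "translation": [0, 0, 0], "claw": 1}, {"twist": [0, 0, 0], "translation": [0, 0, 0], "claw": 1}, {"twist": [0, 0, 0], "translation": [0, 0, 0], "claw": 1}]'

```text
t: 26.7
tcp_pos: [0.6064, 0.0002, 0.1839]
orientation: [3.141, 0.0, 3.124]
force: [-0.6, -0.2, 1.1]
grip_width: 0.0545
```

Call:
send_rows --increments '[{"twist": [0, 0, 0], "translation": [0, 0, -1], "claw": 1}, {"twist": [0, 0, 0], "translation": [0, 0, -2.5], "claw": 1}, {"twist": [0, 0, 0], "translation": [0, 0, -3], "claw": 1}, {"twist": [0, 0, 0], "translation": [0, 0, -3], "claw": 1}, {"twist": [0, 0, 0], "translation": [0, 0, -2.5], "claw": 1}]'

```text
t: 27.2
tcp_pos: [0.6062, 0.0001, 0.3057]
orientation: [-3.142, 0.001, 3.124]
force: [-0.2, -0.4, -0.7]
grip_width: 0.0544
```

```bash
python3 - <<'E'
from meas import *
plan([0.474,0.340,0.30],3.12)
s=cam("scene");crop(s,220,150,380,270,5,"s15.png")
E
```

```text
t 27.2 tcp [6.062e-01 1.000e-04 3.057e-01] ori [-3.142e+00  1.000e-03  3.124e+00] F [-0.2 -0.4 -0.7] w 0.0544
 rotvec [-0.     0.001  0.004] shift cm (current axes) [13.83 33.75  0.56] (target axes) [13.95 33.7   0.57]
```

View pics/s15.png

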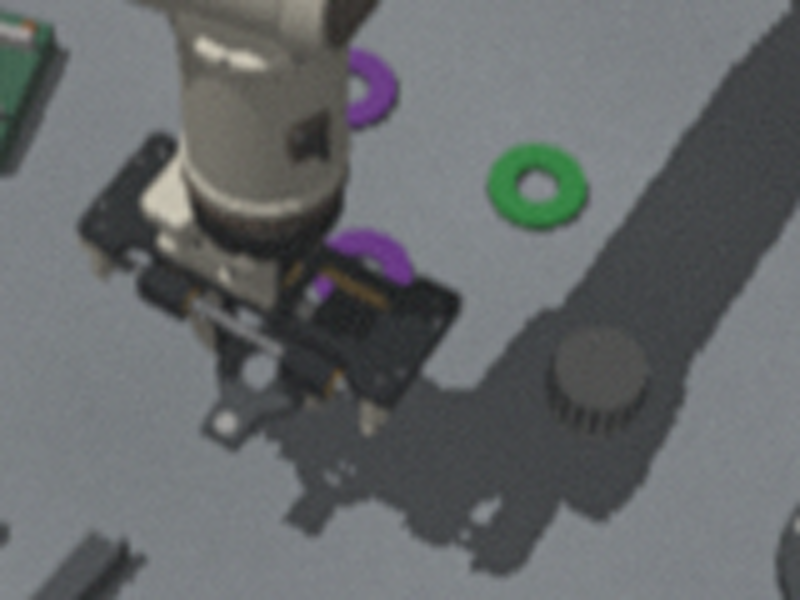

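Call:
send_rows --increments '[{"twist": [0, 0, 0], "translation": [0.9, 2.2, 0], "claw": 1}, {"twist": [0, 0, 0], "translation": [1.6, 3.9, 0], "claw": 1}, {"twist": [0, 0, 0], "translation": [1.7, 4.1, 0], "claw": 1}, {"twist": [0, 0, 0], "translation": [1.7, 4.1, 0], "claw": 1}, {"twist": [0, 0, 0], "translation": [1.7, 4.1, 0], "claw": 1}]'

```text
t: 27.75
tcp_pos: [0.5325, 0.1867, 0.3039]
orientation: [-3.141, -0.0, 3.123]
force: [0.9, 0.4, -1.7]
grip_width: 0.0543
```

Call:
send_rows --increments '[{"twist": [0, 0, 0], "translation": [1.7, 4.1, 0], "claw": 1}, {"twist": [0, 0, 0], "translation": [1.7, 4.1, 0], "claw": 1}, {"twist": [0, 0, 0], "translation": [1.6, 3.9, 0], "claw": 1}, {"twist": [0, 0, 0], "translation": [1.2, 3, 0], "claw": 1}, {"twist": [0, 0, 0], "translation": [0, 0, 0], "claw": 1}]'

```text
t: 28.25
tcp_pos: [0.4706, 0.3435, 0.3042]
orientation: [3.137, -0.001, 3.133]
force: [-0.4, 0.2, -2.6]
grip_width: 0.0544
```

Call:
send_rows --increments '[{"twist": [0, 0, 0], "translation": [0, 0, 0], "claw": 1}, {"twist": [0, 0, 0], "translation": [0, 0, 0], "claw": 1}]'

```text
t: 28.45
tcp_pos: [0.4748, 0.3361, 0.3035]
orientation: [-3.14, -0.0, 3.122]
force: [0.4, -0.3, -2.2]
grip_width: 0.0544
```

```bash
python3 - <<'E'
from meas import *
plan([0.474,0.340,0.27],3.12)
s=cam("scene");crop(s,310,170,470,290,5,"s16.png")
E
```

```text
t 28.45 tcp [0.4748 0.3361 0.3035] ori [-3.14  -0.     3.122] F [ 0.4 -0.3 -2.2] w 0.0544
 rotvec [-0.001 -0.     0.002] shift cm (current axes) [0.09 0.4  3.35] (target axes) [0.09 0.39 3.35]
```

View pics/s16.png

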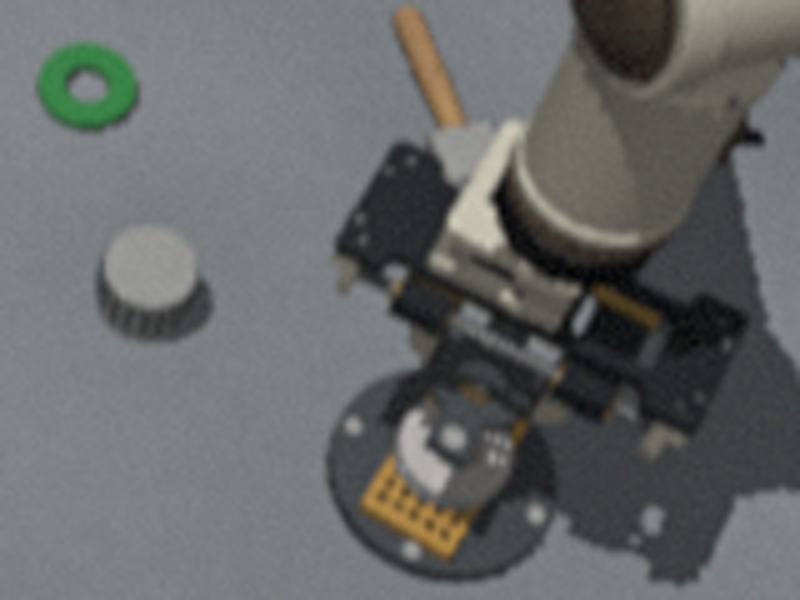

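Call:
send_rows --increments '[{"twist": [0, 0, 0], "translation": [0.05, 0.3, 1.5], "claw": 1}, {"twist": [0, 0, 0], "translation": [0, 0, 2], "claw": 1}, {"twist": [0, 0, 0], "translation": [0, 0, 0.5], "claw": 1}, {"twist": [0, 0, 0], "translation": [0, 0, 0], "claw": 1}, {"twist": [0, 0, 0], "translation": [0, 0, 0], "claw": 1}]'

```text
t: 29.0
tcp_pos: [0.4741, 0.3404, 0.2637]
orientation: [3.142, -0.0, 3.123]
force: [1.2, 0.1, -2.2]
grip_width: 0.0544
```

Call:
send_rows --increments '[{"twist": [0, 0, 0], "translation": [0, 0, 0.7], "claw": 1}, {"twist": [0, 0, 0], "translation": [0, 0, 0.7], "claw": 1}, {"twist": [0, 0, 0], "translation": [0, 0, 0.5], "claw": 1}, {"twist": [0, 0, 0], "translation": [0, 0, 0], "claw": 1}, {"twist": [0, 0, 0], "translation": [0, 0, 0], "claw": 1}]'

```text
t: 29.5
tcp_pos: [0.4737, 0.3405, 0.2445]
orientation: [-3.141, -0.0, 3.124]
force: [-0.6, -0.2, -1.6]
grip_width: 0.0547
```

Call:
send_rows --increments '[{"twist": [0, 0, 0], "translation": [0, 0, 0.7], "claw": 1}, {"twist": [0, 0, 0], "translation": [0, 0, 0.5], "claw": 1}, {"twist": [0, 0, 0], "translation": [0, 0, 0.3], "claw": 1}, {"twist": [0, 0, 0], "translation": [0, 0, 0.1], "claw": 1}, {"twist": [0, 0, 0], "translation": [0, 0, 0], "claw": 1}]'

```text
t: 30.0
tcp_pos: [0.4738, 0.3405, 0.2284]
orientation: [-3.141, -0.0, 3.124]
force: [0.0, 0.3, -2.4]
grip_width: 0.0544
```

Call:
send_rows --increments '[{"twist": [0, 0, 0], "translation": [0, 0, 0.1], "claw": 1}, {"twist": [0, 0, 0], "translation": [0, 0, 0.1], "claw": 1}, {"twist": [0, 0, 0], "translation": [0, 0, 0], "claw": 1}]'

```text
t: 30.3
tcp_pos: [0.474, 0.3407, 0.2278]
orientation: [3.141, 0.001, 3.124]
force: [-1.6, -1.1, 6.1]
grip_width: 0.0546
```

Call:
send_rows --increments '[{"twist": [0, 0, 0], "translation": [0, 0, 0], "claw": -1}, {"twist": [0, 0, 0], "translation": [0, 0, 0], "claw": -1}, {"twist": [0, 0, 0], "translation": [0, 0, 0], "claw": -1}, {"twist": [0, 0, 0], "translation": [0, 0, 0], "claw": -1}, {"twist": [0, 0, 0], "translation": [0, 0, -2], "claw": -1}]'

```text
t: 30.8
tcp_pos: [0.4728, 0.3396, 0.2444]
orientation: [-3.138, -0.004, 3.124]
force: [-0.2, -0.2, 0.7]
grip_width: 0.0894
```

Call:
send_rows --increments '[{"twist": [0, 0, 0], "translation": [0, 0, -3], "claw": -1}, {"twist": [0, 0, 0], "translation": [0, 0, -3], "claw": -1}, {"twist": [0, 0, 0], "translation": [0, -4, 0], "claw": -1}, {"twist": [0, 0, 0], "translation": [0, -4.5, 0], "claw": -1}, {"twist": [0, 0, 0], "translation": [0, -4.5, 0], "claw": -1}]'

```text
t: 31.3
tcp_pos: [0.4713, 0.2095, 0.307]
orientation: [3.141, 0.001, 3.125]
force: [0.8, 0.2, 0.1]
grip_width: 0.0921
```

Call:
send_rows --increments '[{"twist": [0, 0, 0], "translation": [0, -4, 0], "claw": -1}, {"twist": [0, 0, 0], "translation": [0, -2, 0], "claw": -1}, {"twist": [0, 0, 0], "translation": [0, 0, 0], "claw": -1}, {"twist": [0, 0, 0], "translation": [0, 0, 0], "claw": -1}]'

```text
t: 31.7
tcp_pos: [0.4706, 0.1507, 0.3069]
orientation: [3.141, 0.001, 3.123]
force: [0.2, 0.5, 1.7]
grip_width: 0.0921
```

```bash
python3 - <<'E'
from meas import *
plan([0.4635,0.139,0.25],3.12)
t=cam("top");crop(t,70,140,370,300,2.6,"t17.png")
s=cam("scene");crop(s,300,150,460,300,4,"s17.png")
E
```

```text
t 31.7 tcp [0.4706 0.1507 0.3069] ori [3.141e+00 1.000e-03 3.123e+00] F [0.2 0.5 1.7] w 0.0921
 rotvec [0.001 0.001 0.003] shift cm (current axes) [ 0.69 -1.19  5.69] (target axes) [ 0.69 -1.19  5.69]
```

View pics/t17.png

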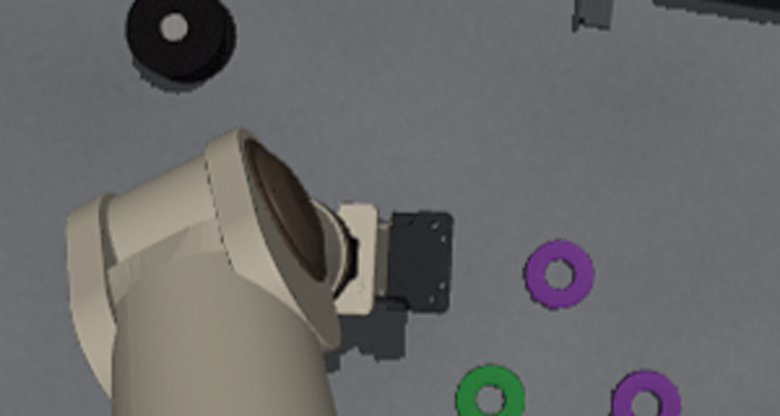

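View pics/s17.png

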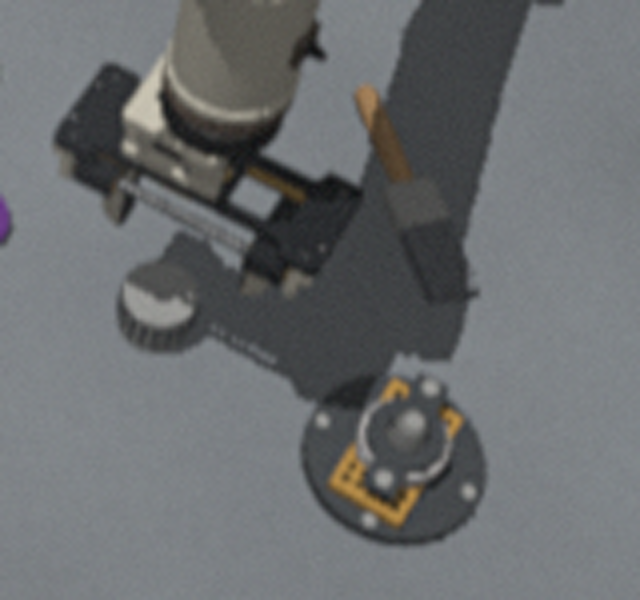

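Call:
send_rows --increments '[{"twist": [0, 0, 0], "translation": [0.7, -1.1, 2], "claw": -1}, {"twist": [0, 0, 0], "translation": [0, 0, 3], "claw": -1}, {"twist": [0, 0, 0], "translation": [0, 0, 0.5], "claw": -1}, {"twist": [0, 0, 0], "translation": [0, 0, 0], "claw": -1}, {"twist": [0, 0, 0], "translation": [0, 0, 0], "claw": -1}]'

```text
t: 32.3
tcp_pos: [0.4637, 0.1408, 0.2525]
orientation: [3.141, 0.001, 3.125]
force: [0.0, -0.1, 1.1]
grip_width: 0.0917
```

```bash
python3 - <<'E'
from meas import *
plan([0.4635,0.139,0.19],3.12)
s=cam("scene");crop(s,280,150,440,270,5,"s18.png")
E
```

```text
t 32.3 tcp [0.4637 0.1408 0.2525] ori [3.141e+00 1.000e-03 3.125e+00] F [ 0.  -0.1  1.1] w 0.0917
 rotvec [0.001 0.001 0.005] shift cm (current axes) [ 0.02 -0.19  6.25] (target axes) [ 0.02 -0.18  6.25]
```

View pics/s18.png

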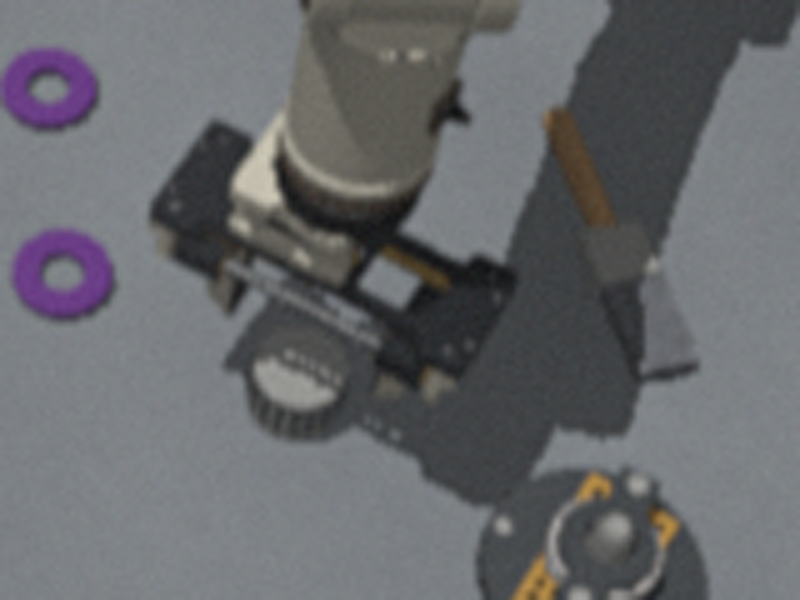

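Call:
send_rows --increments '[{"twist": [0, 0, 0], "translation": [0, -0.2, 2], "claw": -1}, {"twist": [0, 0, 0], "translation": [0, 0, 2.2], "claw": -1}, {"twist": [0, 0, 0], "translation": [0, 0, 2], "claw": -1}, {"twist": [0, 0, 0], "translation": [0, 0, 0], "claw": -1}, {"twist": [0, 0, 0], "translation": [0, 0, 0], "claw": -1}]'

```text
t: 32.85
tcp_pos: [0.4636, 0.1381, 0.1905]
orientation: [3.141, 0.001, 3.124]
force: [0.1, 0.1, -0.7]
grip_width: 0.0919
```

Call:
send_rows --increments '[{"twist": [0, 0, 0], "translation": [0, 0, 0], "claw": 1}, {"twist": [0, 0, 0], "translation": [0, 0, 0], "claw": 1}, {"twist": [0, 0, 0], "translation": [0, 0, 0], "claw": 1}, {"twist": [0, 0, 0], "translation": [0, 0, 0], "claw": 1}, {"twist": [0, 0, 0], "translation": [0, 0, 0], "claw": 1}]'

```text
t: 33.35
tcp_pos: [0.4634, 0.1382, 0.1901]
orientation: [3.141, 0.001, 3.124]
force: [-0.2, 3.1, 1.0]
grip_width: 0.0566
```

Call:
send_rows --increments '[{"twist": [0, 0, 0], "translation": [0, 0, 0], "claw": 1}, {"twist": [0, 0, 0], "translation": [0, 0, 0], "claw": 1}, {"twist": [0, 0, 0], "translation": [0, 0, 0], "claw": 1}]'

```text
t: 33.65
tcp_pos: [0.4635, 0.1383, 0.1901]
orientation: [3.141, 0.001, 3.124]
force: [-0.9, 2.0, 5.2]
grip_width: 0.0552
```

Call:
send_rows --increments '[{"twist": [0, 0, 0], "translation": [0, 0, -1], "claw": 1}, {"twist": [0, 0, 0], "translation": [0, 0, -2.5], "claw": 1}, {"twist": [0, 0, 0], "translation": [0, 0, -3], "claw": 1}, {"twist": [0, 0, 0], "translation": [0, 0, -3], "claw": 1}, {"twist": [0, 0, 0], "translation": [0, 0, -2.5], "claw": 1}]'

```text
t: 34.15
tcp_pos: [0.4627, 0.1369, 0.311]
orientation: [-3.141, -0.001, 3.123]
force: [1.0, 0.3, -4.1]
grip_width: 0.0547
```

```bash
python3 - <<'E'
from meas import *
plan([0.474,0.340,0.30],3.12)
s=cam("scene");crop(s,280,150,440,270,5,"s19.png")
E
```

```text
t 34.15 tcp [0.4627 0.1369 0.311 ] ori [-3.141e+00 -1.000e-03  3.123e+00] F [ 1.   0.3 -4.1] w 0.0547
 rotvec [-0.001 -0.001  0.003] shift cm (current axes) [-0.76 20.33  1.08] (target axes) [-0.69 20.33  1.1 ]
```

View pics/s19.png

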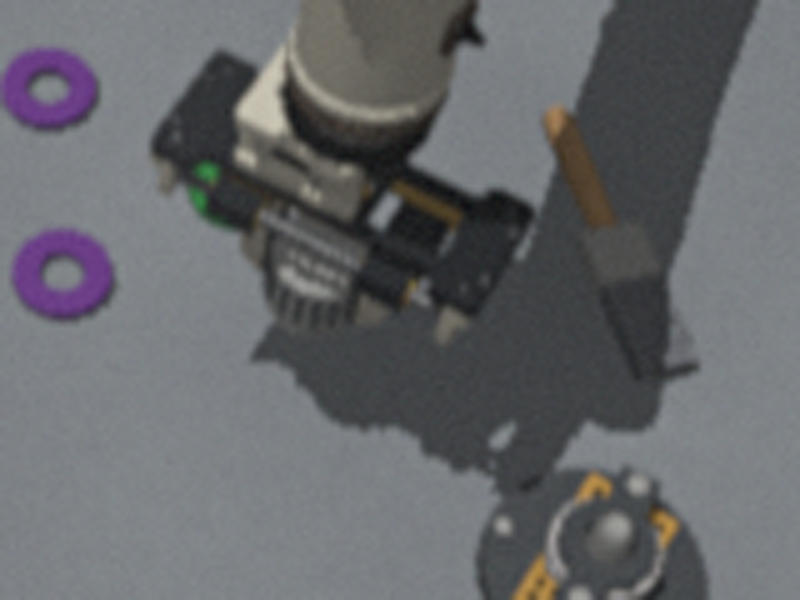

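Call:
send_rows --increments '[{"twist": [0, 0, 0], "translation": [-0.1, 2, 0], "claw": 1}, {"twist": [0, 0, 0], "translation": [-0.1, 3.5, 0], "claw": 1}, {"twist": [0, 0, 0], "translation": [-0.1, 4, 0], "claw": 1}, {"twist": [0, 0, 0], "translation": [-0.1, 4, 0], "claw": 1}, {"twist": [0, 0, 0], "translation": [-0.1, 3.5, 0], "claw": 1}]'

```text
t: 34.7
tcp_pos: [0.4707, 0.3086, 0.3091]
orientation: [-3.14, -0.002, 3.124]
force: [0.4, 0.4, -2.4]
grip_width: 0.0552
```

Call:
send_rows --increments '[{"twist": [0, 0, 0], "translation": [-0.1, 2.3, 0], "claw": 1}, {"twist": [0, 0, 0], "translation": [-0.1, 0.8, 0], "claw": 1}, {"twist": [0, 0, 0], "translation": [0, 0, 0], "claw": 1}, {"twist": [0, 0, 0], "translation": [0, 0, 0], "claw": 1}, {"twist": [0, 0, 0], "translation": [0, 0, 0], "claw": 1}]'

```text
t: 35.2
tcp_pos: [0.4742, 0.3364, 0.3093]
orientation: [-3.14, -0.001, 3.121]
force: [0.5, 0.2, -2.7]
grip_width: 0.0548
```

```bash
python3 - <<'E'
from meas import *
plan([0.474,0.340,0.27],3.12)
s=cam("scene");crop(s,310,170,470,290,5,"s20.png")
E
```

```text
t 35.2 tcp [0.4742 0.3364 0.3093] ori [-3.140e+00 -1.000e-03  3.121e+00] F [ 0.5  0.2 -2.7] w 0.0548
 rotvec [-0.002 -0.001  0.001] shift cm (current axes) [0.03 0.37 3.93] (target axes) [0.03 0.36 3.93]
```

View pics/s20.png

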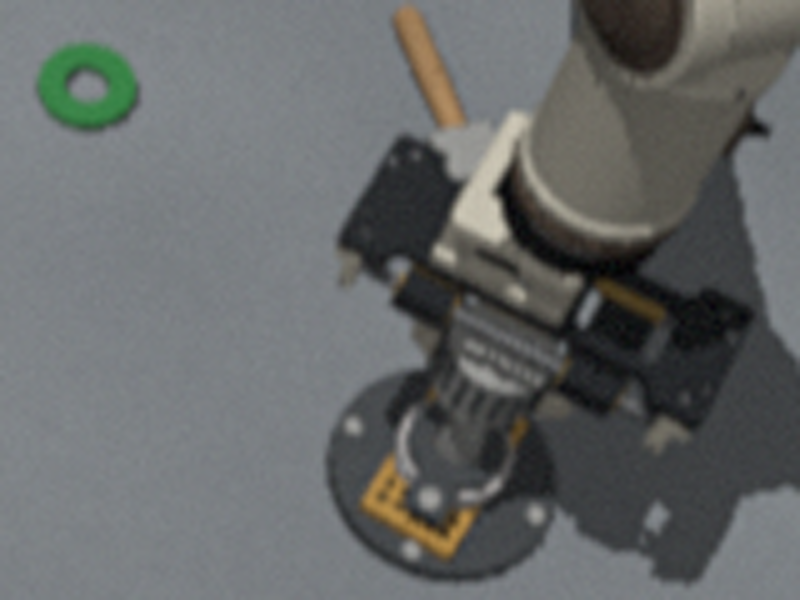

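Call:
send_rows --increments '[{"twist": [0, 0, 0], "translation": [0.02, 0.25, 1.5], "claw": 1}, {"twist": [0, 0, 0], "translation": [0, 0, 1.5], "claw": 1}, {"twist": [0, 0, 0], "translation": [0, 0, 0.8], "claw": 1}, {"twist": [0, 0, 0], "translation": [0, 0, 0], "claw": 1}, {"twist": [0, 0, 0], "translation": [0, 0, 0], "claw": 1}]'

```text
t: 35.75
tcp_pos: [0.4734, 0.341, 0.2711]
orientation: [-3.141, -0.001, 3.124]
force: [-0.4, 0.0, -3.4]
grip_width: 0.0549
```

Call:
send_rows --increments '[{"twist": [0, 0, 0], "translation": [0, 0, 0.4], "claw": 1}, {"twist": [0, 0, 0], "translation": [0, 0, 0.4], "claw": 1}, {"twist": [0, 0, 0], "translation": [0, 0, 0.4], "claw": 1}, {"twist": [0, 0, 0], "translation": [0, 0, 0], "claw": 1}, {"twist": [0, 0, 0], "translation": [0, 0, 0], "claw": 1}]'

```text
t: 36.25
tcp_pos: [0.4736, 0.341, 0.2596]
orientation: [-3.141, -0.0, 3.124]
force: [0.5, -0.0, -2.2]
grip_width: 0.0555
```

Call:
send_rows --increments '[{"twist": [0, 0, 0], "translation": [0, 0, 0.4], "claw": 1}, {"twist": [0, 0, 0], "translation": [0, 0, 0.4], "claw": 1}, {"twist": [0, 0, 0], "translation": [0, 0, 0.4], "claw": 1}, {"twist": [0, 0, 0], "translation": [0, 0, 0.2], "claw": 1}, {"twist": [0, 0, 0], "translation": [0, 0, 0], "claw": 1}]'

```text
t: 36.75
tcp_pos: [0.4737, 0.3409, 0.2453]
orientation: [-3.141, -0.0, 3.124]
force: [0.5, 0.5, -3.4]
grip_width: 0.0551
```

Call:
send_rows --increments '[{"twist": [0, 0, 0], "translation": [0, 0, 0.1], "claw": 1}, {"twist": [0, 0, 0], "translation": [0, 0, 0.1], "claw": 1}, {"twist": [0, 0, 0], "translation": [0, 0, 0], "claw": 1}]'

```text
t: 37.05
tcp_pos: [0.4737, 0.3411, 0.2441]
orientation: [3.142, 0.0, 3.124]
force: [-0.2, -0.6, 1.2]
grip_width: 0.0548
```

Call:
send_rows --increments '[{"twist": [0, 0, 0], "translation": [0, 0, 0.05], "claw": 1}, {"twist": [0, 0, 0], "translation": [0, 0, 0], "claw": 1}, {"twist": [0, 0, 0], "translation": [0, 0, 0], "claw": -1}, {"twist": [0, 0, 0], "translation": [0, 0, 0], "claw": -1}, {"twist": [0, 0, 0], "translation": [0, 0, 0], "claw": -1}]'

```text
t: 37.55
tcp_pos: [0.4737, 0.3412, 0.2433]
orientation: [3.141, 0.0, 3.124]
force: [0.4, -0.8, 0.0]
grip_width: 0.0744
```

Call:
send_rows --increments '[{"twist": [0, 0, 0], "translation": [0, 0, 0], "claw": -1}, {"twist": [0, 0, 0], "translation": [0, 0, 0], "claw": -1}, {"twist": [0, 0, 0], "translation": [0, 0, -2], "claw": -1}, {"twist": [0, 0, 0], "translation": [0, 0, -3], "claw": -1}, {"twist": [0, 0, 0], "translation": [0, 0, -3], "claw": -1}]'

```text
t: 38.05
tcp_pos: [0.4734, 0.3409, 0.3235]
orientation: [-3.141, -0.001, 3.124]
force: [0.1, 0.4, 1.1]
grip_width: 0.0919
```

Call:
send_rows --increments '[{"twist": [0, 0, 0], "translation": [0, -4, -1], "claw": -1}, {"twist": [0, 0, 0], "translation": [0, -4.5, 0], "claw": -1}, {"twist": [0, 0, 0], "translation": [0, -4.5, 0], "claw": -1}, {"twist": [0, 0, 0], "translation": [0, -4.5, 0], "claw": -1}, {"twist": [0, 0, 0], "translation": [0, -4.5, 0], "claw": -1}]'

```text
t: 38.55
tcp_pos: [0.4694, 0.1194, 0.3334]
orientation: [3.142, 0.001, 3.124]
force: [0.4, -0.3, 0.3]
grip_width: 0.0917
```

```bash
python3 - <<'E'
from meas import *
t=cam("top");crop(t,80,180,230,290,5,"t21.png");crop(t,360,170,480,280,6,"t22.png")
rep("cap",t,blob(t,bright(t,130),(122,235),30),.100)
s=cam("scene");crop(s,320,180,460,290,5,"s21.png");crop(s,160,130,250,200,8,"s22.png")
cv2.imwrite("pics/t21f.png",t["bgr"])
E
```

```text
cap px [121.3 242.1] centroid [0.4602 0.3335] rect [462.2 338.2 106.2  41.2   9.1]
```

View pics/t21.png

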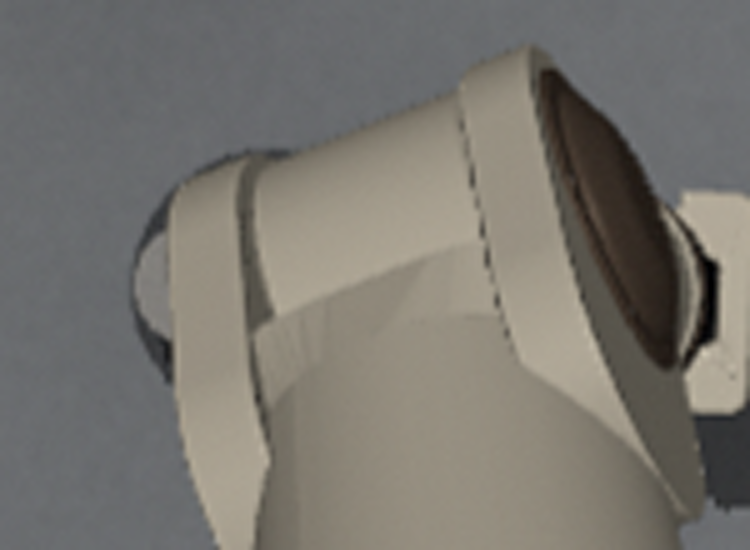

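View pics/s21.png

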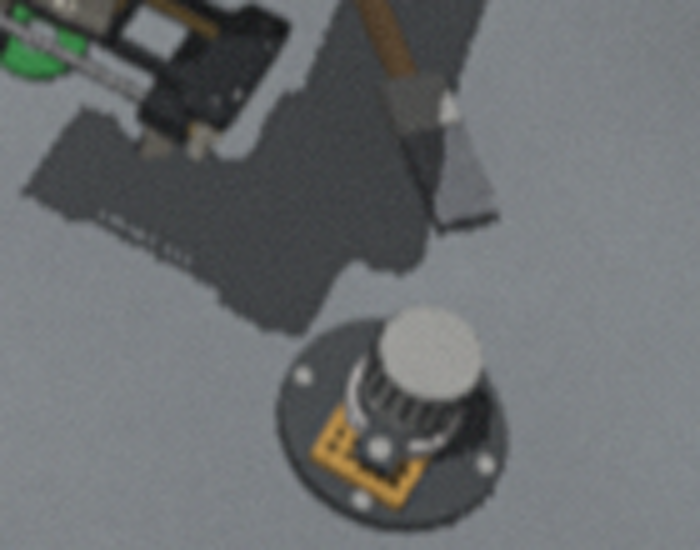

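View pics/t22.png

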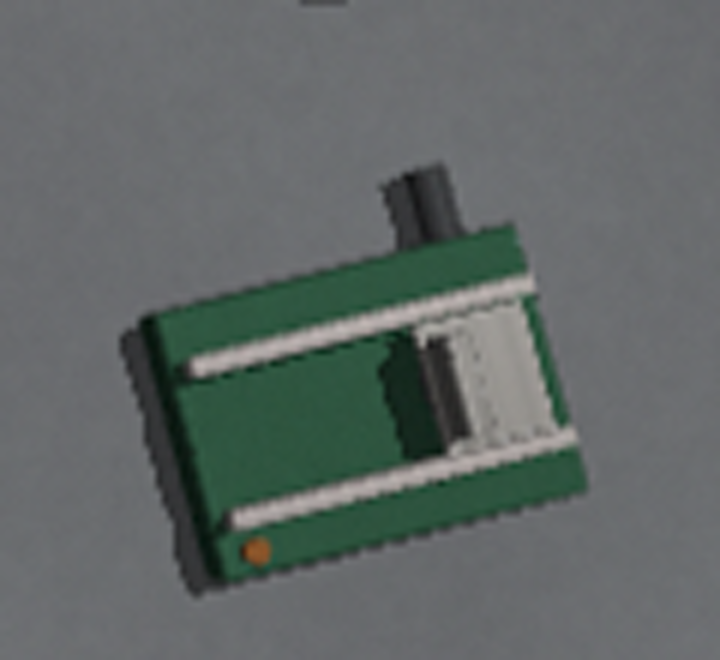

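View pics/s22.png

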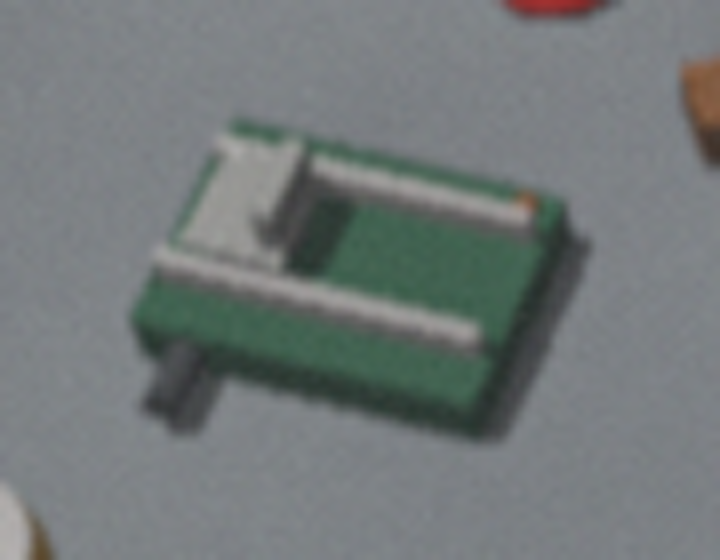

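```bash
cat > con.py <<'E'
from meas import *
t=cam("top")
P=lambda x,y,z: pt(t,(x+.5)/6-.5+360,(y+.5)/6-.5+170,z)[:2]
cs=[P(*p,.030) for p in((148,316),(515,228),(588,490),(222,580))]
print(np.round(cs,4).tolist(),"centre",np.mean(cs,0).round(4))
for i in range(4): print("side",np.linalg.norm(cs[i]-cs[(i+1)%4]).round(4))
y1=cs[0]-cs[1];y2=cs[3]-cs[2];ey=(y1+y2);ey/=np.linalg.norm(ey);ex=np.array([ey[1],-ey[0]])
print("ey",ey.round(4),"ang",np.arctan2(ey[1],ey[0]).round(4))
C=np.mean(cs,0)
for n,p,z in(("fin+y top a",(440,333),.073),("fin+y top b",(470,437),.073),("fin+y bot a",(420,338),.049),("fin+y bot b",(445,450),.049),("plate -y a",(535,300),.049),("plate -y b",(567,420),.049)):
    q=P(*p,z)-C;print(n,"box x,y mm",(q@ex*1000).round(1),(q@ey*1000).round(1))
E
python3 con.py; python3 - <<'E'
from meas import *
t=cam("top");crop(t,415,205,465,265,12,"t23.png")
E
```

```text
[[0.5199, -0.2601], [0.558, -0.4059], [0.455, -0.4336], [0.4168, -0.2894]] centre [ 0.4874 -0.3473]
side 0.1507
side 0.1066
side 0.1492
side 0.1071
ey [-0.2542  0.9672] ang 1.8278
fin+y top a box x,y mm 21.7 -19.2
fin+y top b box x,y mm -18.8 -20.0
fin+y bot a box x,y mm 20.7 -19.8
fin+y bot b box x,y mm -23.4 -17.9
plate -y a box x,y mm 24.5 -67.2
plate -y b box x,y mm -23.2 -66.9
```

View pics/t23.png

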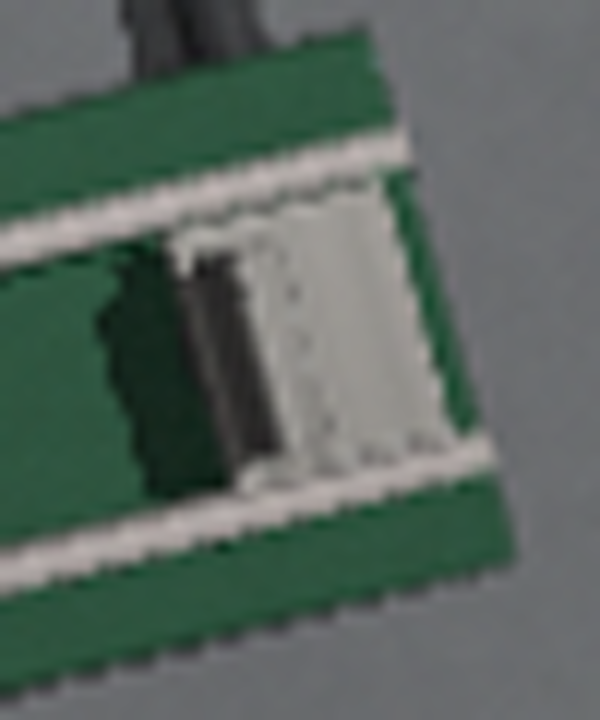

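```bash
python3 - <<'E'
from meas import *
print(ctrl.sense()["joints"].round(2))
plan([0.494,-0.371,0.30],3.3986)
E
```

```text
[-0.04  0.28 -0.3   2.03  0.11  0.85  1.14]
t 38.75 tcp [0.4699 0.1198 0.3334] ori [-3.142  0.     3.121] F [0.6 0.7 0.7] w 0.0919
 rotvec [-0.     0.    -0.278] shift cm (current axes) [ -3.44 -49.02   3.34] (target axes) [ 10.14 -48.08   3.34]
```

Call:
send_rows --increments '[{"twist": [0, 0, 0], "translation": [-0.3, -4, 0], "claw": -1}, {"twist": [0, 0, 0], "translation": [-0.3, -4.5, 0], "claw": -1}, {"twist": [0, 0, 0], "translation": [-0.3, -4.5, 0], "claw": -1}, {"twist": [0, 0, 0], "translation": [-0.3, -4.5, 0], "claw": -1}, {"twist": [0, 0, 0], "translation": [-0.3, -4.5, 0], "claw": -1}]'

```text
t: 39.25
tcp_pos: [0.4816, -0.099, 0.3334]
orientation: [3.141, 0.001, 3.127]
force: [0.3, 0.1, 0.5]
grip_width: 0.0918
```

Call:
send_rows --increments '[{"twist": [0, 0, 0], "translation": [-0.3, -4.5, 0], "claw": 0}, {"twist": [0, 0, 0], "translation": [-0.3, -4.5, 0], "claw": 0}, {"twist": [0, 0, 0], "translation": [-0.3, -4.5, 0], "claw": 0}, {"twist": [0, 0, 0], "translation": [-0.3, -4.5, 0], "claw": 0}, {"twist": [0, 0, 0], "translation": [-0.3, -4.5, 0], "claw": 0}]'

```text
t: 39.75
tcp_pos: [0.4934, -0.3244, 0.3332]
orientation: [3.141, 0.001, 3.127]
force: [0.9, -0.5, 0.1]
grip_width: 0.0565
```

```bash
python3 - <<'E'
from meas import *
print(ctrl.sense()["joints"].round(2))
plan([0.494,-0.371,0.30],3.3986)
t=cam("top");rep("cap",t,blob(t,bright(t,130),(122,235),30),.100);crop(t,80,180,230,290,5,"t24.png")
E
```

```text
[ 0.6   0.44 -0.09  1.78  0.05  0.92  2.05]
t 39.75 tcp [ 0.4934 -0.3244  0.3332] ori [3.141e+00 1.000e-03 3.127e+00] F [ 0.9 -0.5  0.1] w 0.0565
 rotvec [ 0.001  0.001 -0.271] shift cm (current axes) [-0.12 -4.66  3.32] (target axes) [ 1.13 -4.52  3.32]
cap px [119. 236.] centroid [0.4733 0.3393] rect [473.4 339.2  48.2  52.7   1.2]
```

View pics/t24.png

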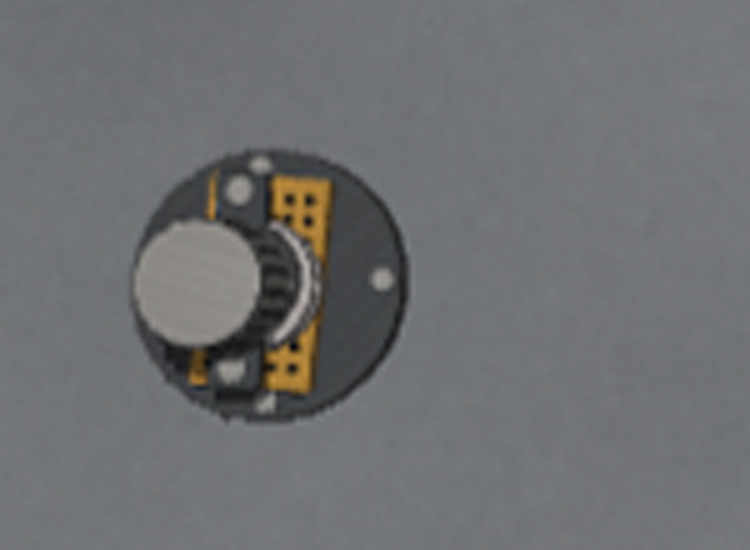

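Call:
send_rows --increments '[{"twist": [0, 0, -0.09], "translation": [0, 0, 0], "claw": 0}, {"twist": [0, 0, -0.09], "translation": [0, 0, 0], "claw": 0}, {"twist": [0, 0, -0.09], "translation": [0, 0, 0], "claw": 0}, {"twist": [0, 0, 0], "translation": [0.6, -2.2, 0.5], "claw": 0}, {"twist": [0, 0, 0], "translation": [0.5, -2.2, 1], "claw": 0}]'

```text
t: 40.3
tcp_pos: [0.4946, -0.368, 0.3189]
orientation: [-3.141, 0.002, -2.885]
force: [-0.2, -0.7, -0.4]
grip_width: 0.0459
```

Call:
send_rows --increments '[{"twist": [0, 0, 0], "translation": [0, 0, 1.5], "claw": 0}, {"twist": [0, 0, 0], "translation": [0, 0, 0], "claw": 0}, {"twist": [0, 0, 0], "translation": [0, 0, 0], "claw": 0}, {"twist": [0, 0, 0], "translation": [0, 0, 0], "claw": 0}]'

```text
t: 40.7
tcp_pos: [0.4931, -0.3682, 0.3036]
orientation: [3.141, 0.001, -2.887]
force: [0.5, 0.0, 0.1]
grip_width: 0.0459
```

```bash
python3 - <<'E'
from meas import *
print(ctrl.sense()["joints"].round(2))
plan([0.494,-0.371,0.231],3.3986)
s=cam("scene");crop(s,150,100,270,200,6,"s25.png")
t=cam("top");crop(t,360,170,480,280,6,"t25.png")
E
```

```text
[ 0.7   0.52 -0.13  1.73  0.08  0.89  2.36]
t 40.7 tcp [ 0.4931 -0.3682  0.3036] ori [ 3.141e+00  1.000e-03 -2.887e+00] F [0.5 0.  0.1] w 0.0459
 rotvec [ 0.     0.001 -0.002] shift cm (current axes) [-0.01 -0.29  7.26] (target axes) [-0.01 -0.29  7.26]
```

View pics/s25.png

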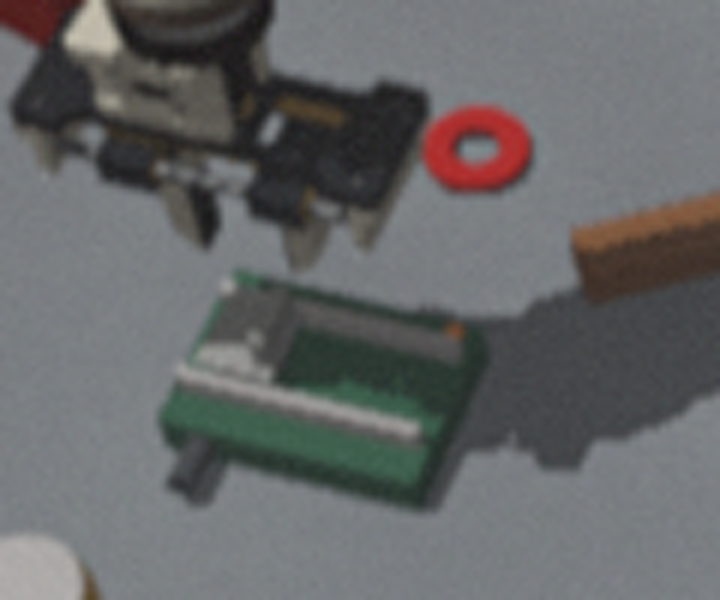

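View pics/t25.png

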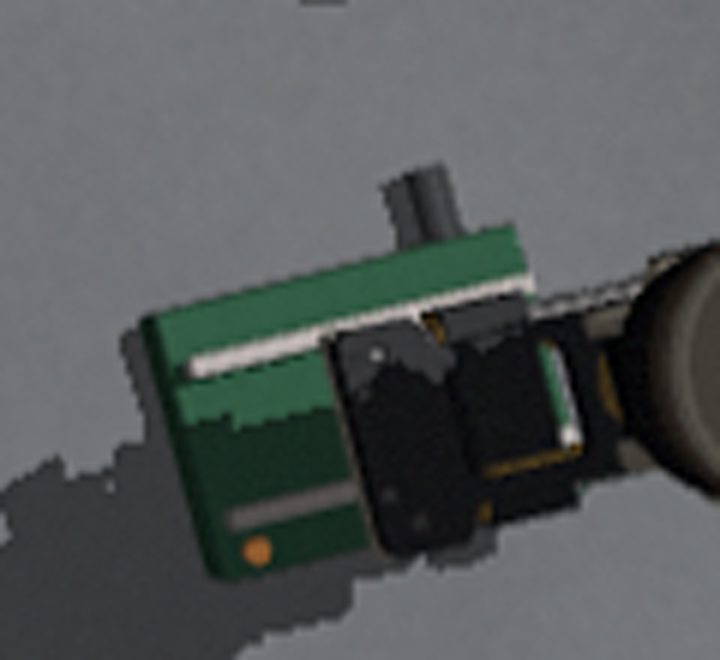

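Call:
send_rows --increments '[{"twist": [0, 0, 0], "translation": [0, -0.25, 2], "claw": 0}, {"twist": [0, 0, 0], "translation": [0, 0, 2.2], "claw": 0}, {"twist": [0, 0, 0], "translation": [0, 0, 1.3], "claw": 0}, {"twist": [0, 0, 0], "translation": [0, 0, 0.8], "claw": 0}, {"twist": [0, 0, 0], "translation": [0, 0, 0.5], "claw": 0}]'

```text
t: 41.3
tcp_pos: [0.4929, -0.372, 0.2349]
orientation: [3.141, -0.0, -2.889]
force: [-0.1, 0.2, 0.1]
grip_width: 0.0459
```

Call:
send_rows --increments '[{"twist": [0, 0, 0], "translation": [0, 0, 0], "claw": 0}, {"twist": [0, 0, 0], "translation": [0, 0, 0], "claw": 0}]'

```text
t: 41.5
tcp_pos: [0.4931, -0.3723, 0.2358]
orientation: [-3.141, 0.001, -2.889]
force: [-0.3, 1.1, -0.7]
grip_width: 0.0459
```

```bash
python3 - <<'E'
from meas import *
print(ctrl.sense()["joints"].round(2))
plan([0.494,-0.371,0.231],3.3986)
s=cam("scene");crop(s,150,100,270,200,6,"s26.png")
E
```

```text
[ 0.69  0.62 -0.12  1.76  0.1   0.77  2.35]
t 41.5 tcp [ 0.4931 -0.3723  0.2358] ori [-3.141e+00  1.000e-03 -2.889e+00] F [-0.3  1.1 -0.7] w 0.0459
 rotvec [-0.001  0.001 -0.005] shift cm (current axes) [-0.12  0.11  0.48] (target axes) [-0.12  0.11  0.48]
```

View pics/s26.png

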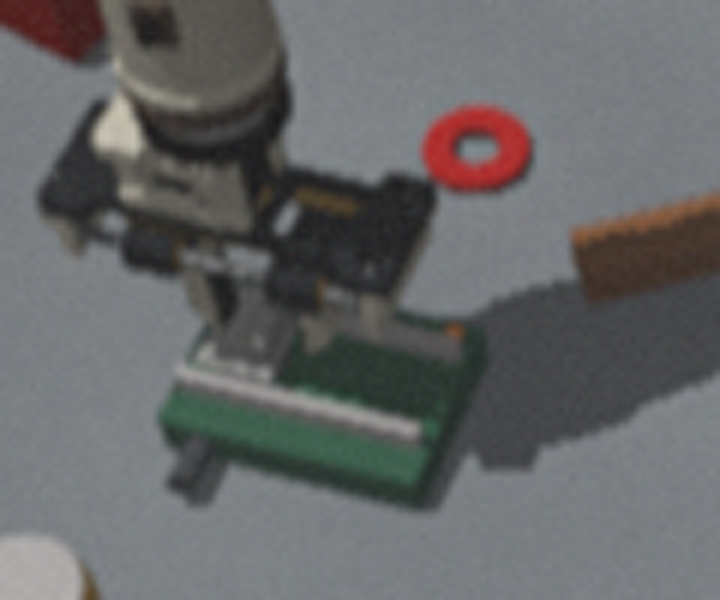

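Call:
send_rows --increments '[{"twist": [0, 0, 0], "translation": [0, 0.1, 0.1], "claw": 1}, {"twist": [0, 0, 0], "translation": [0, 0, 0], "claw": 1}, {"twist": [0, 0, 0], "translation": [0, 0, 0], "claw": 1}, {"twist": [0, 0, 0], "translation": [0, 0, 0], "claw": 1}, {"twist": [0, 0, 0], "translation": [0, 0, 0], "claw": 1}]'

```text
t: 42.05
tcp_pos: [0.4925, -0.3712, 0.2343]
orientation: [-3.142, -0.0, -2.889]
force: [0.7, -0.3, 0.1]
grip_width: 0.0103
```

Call:
send_rows --increments '[{"twist": [0, 0, 0], "translation": [0, 0, 0], "claw": 1}, {"twist": [0, 0, 0], "translation": [0, 0, 0], "claw": 1}]'

```text
t: 42.25
tcp_pos: [0.4926, -0.3712, 0.2343]
orientation: [-3.141, -0.0, -2.889]
force: [-0.2, -0.9, 1.0]
grip_width: 0.0102
```

Call:
send_rows --increments '[{"twist": [0, 0, 0], "translation": [0, 0.8, 0], "claw": 1}, {"twist": [0, 0, 0], "translation": [0, 1.2, 0], "claw": 1}, {"twist": [0, 0, 0], "translation": [0, 1.2, 0], "claw": 1}, {"twist": [0, 0, 0], "translation": [0, 1.2, 0], "claw": 1}, {"twist": [0, 0, 0], "translation": [0, 0.8, 0], "claw": 1}]'

```text
t: 42.75
tcp_pos: [0.4787, -0.3194, 0.2342]
orientation: [3.141, -0.001, -2.889]
force: [-1.1, -3.1, -0.5]
grip_width: 0.0096
```

Call:
send_rows --increments '[{"twist": [0, 0, 0], "translation": [0, 0.3, 0], "claw": 1}, {"twist": [0, 0, 0], "translation": [0, 0, 0], "claw": 1}, {"twist": [0, 0, 0], "translation": [0, 0, 0], "claw": 1}]'

```text
t: 43.05
tcp_pos: [0.4782, -0.3175, 0.2342]
orientation: [3.14, -0.002, -2.889]
force: [-5.3, 0.9, 4.9]
grip_width: 0.01
```

```bash
python3 - <<'E'
from meas import *
p=ctrl.sense()["tcp_pos"];ey=np.array([-.2542,.9672]);print("slid",(p[:2]-[.4926,-.3712])@ey)
t=cam("top");crop(t,360,170,480,280,6,"t27.png")
s=cam("scene");crop(s,150,100,270,200,6,"s27.png")
E
```

```text
slid 0.05561345753218125
```

View pics/t27.png

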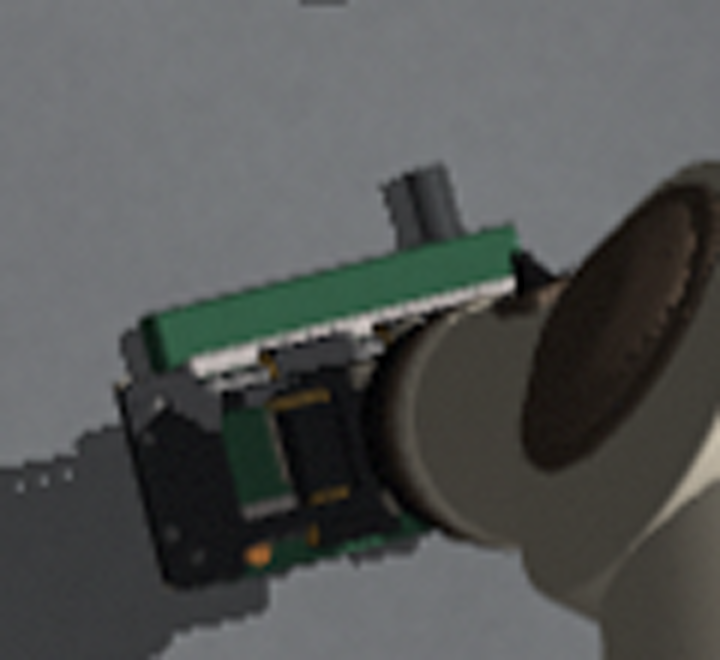

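View pics/s27.png

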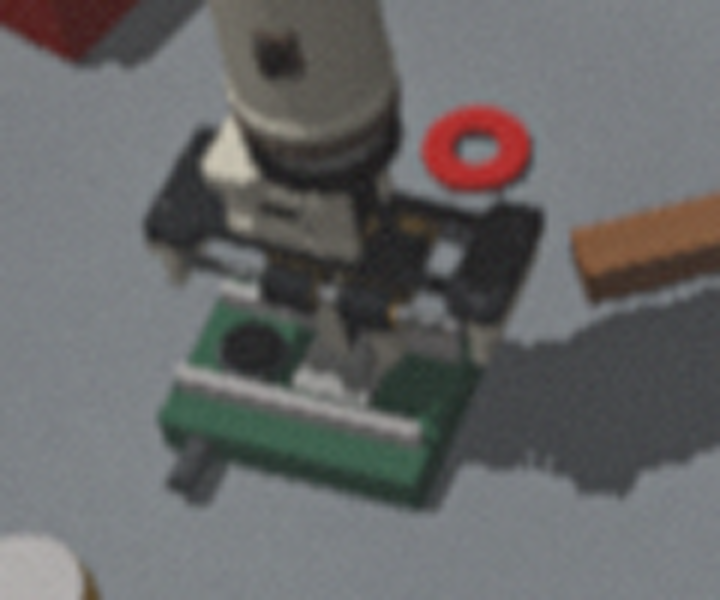

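Call:
send_rows --increments '[{"twist": [0, 0, 0], "translation": [0.1, 0.2, 0], "claw": 1}, {"twist": [0, 0, 0], "translation": [0, 0.2, 0], "claw": 1}, {"twist": [0, 0, 0], "translation": [0, 0, 0], "claw": 1}, {"twist": [0, 0, 0], "translation": [0, 0, 0], "claw": 1}]'

```text
t: 43.55
tcp_pos: [0.477, -0.3144, 0.2342]
orientation: [-3.141, 0.0, -2.889]
force: [-0.8, -2.3, 1.2]
grip_width: 0.0099
```

Call:
send_rows --increments '[{"twist": [0, 0, 0], "translation": [0, 0.2, 0], "claw": 1}, {"twist": [0, 0, 0], "translation": [0, 0, 0], "claw": 1}, {"twist": [0, 0, 0], "translation": [0, 0, 0], "claw": 1}]'

```text
t: 43.85
tcp_pos: [0.4767, -0.3139, 0.2343]
orientation: [-3.139, 0.001, -2.89]
force: [1.0, -6.9, -4.0]
grip_width: 0.0101
```

Call:
send_rows --increments '[{"twist": [0, 0, 0], "translation": [0, -0.1, 0], "claw": 1}, {"twist": [0, 0, 0], "translation": [0, 0, 0], "claw": 0}, {"twist": [0, 0, 0], "translation": [0, 0, 0], "claw": 0}, {"twist": [0, 0, 0], "translation": [0, 0, 0], "claw": 0}, {"twist": [0, 0, 0], "translation": [0, 0, 0], "claw": 0}]'

```text
t: 44.35
tcp_pos: [0.4767, -0.3127, 0.2341]
orientation: [3.141, 0.0, -2.889]
force: [-0.7, -0.0, 0.3]
grip_width: 0.037
```

Call:
send_rows --increments '[{"twist": [0, 0, 0], "translation": [0, 0, -2], "claw": 0}, {"twist": [0, 0, 0], "translation": [0, 0, -3], "claw": 0}, {"twist": [0, 0, 0], "translation": [0, 3, -3], "claw": 0}, {"twist": [0, 0, 0], "translation": [0, 4, 0], "claw": 0}, {"twist": [0, 0, 0], "translation": [0, 4, 0], "claw": 0}]'

```text
t: 44.85
tcp_pos: [0.4491, -0.2059, 0.3155]
orientation: [-3.14, 0.002, -2.891]
force: [0.5, 0.4, -0.2]
grip_width: 0.046
```

Call:
send_rows --increments '[{"twist": [0, 0, 0], "translation": [0, 4, 0], "claw": 1}, {"twist": [0, 0, 0], "translation": [0, 4, 0], "claw": 1}, {"twist": [0, 0, 0], "translation": [0, 0, 0], "claw": 1}]'

```text
t: 45.15
tcp_pos: [0.4278, -0.1241, 0.3141]
orientation: [3.139, -0.001, -2.882]
force: [1.1, -0.2, 0.0]
grip_width: 0.0264
```

```bash
python3 - <<'E'
from meas import *
plan([0.494,-0.371,0.231],3.3986)
t=cam("top");crop(t,370,190,470,280,8,"t28.png")
s=cam("scene");crop(s,160,130,250,200,8,"s28.png")
m=dark(t,45);kk=blob(t,m,(448,238),12)
print(cen(kk),cv2.contourArea(kk))
E
```

```text
t 45.15 tcp [ 0.4278 -0.1241  0.3141] ori [ 3.139e+00 -1.000e-03 -2.882e+00] F [ 1.1 -0.2  0. ] w 0.0264
 rotvec [ 0.003 -0.001  0.003] shift cm (current axes) [ -0.07 -25.58   8.24] (target axes) [ -0.13 -25.56   8.31]
(440.74231678486996, 233.4917257683215) 70.5
```

View pics/t28.png

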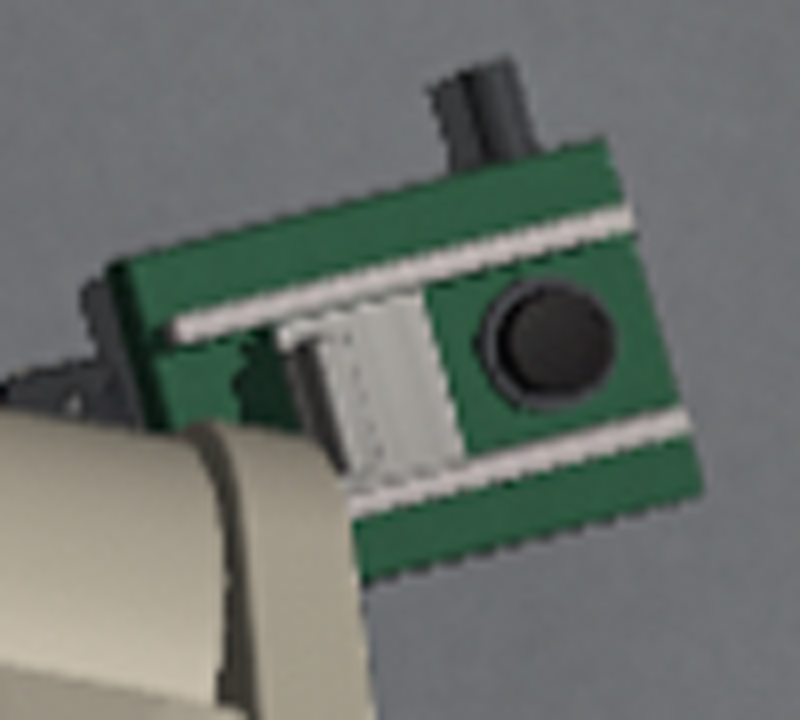

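View pics/s28.png

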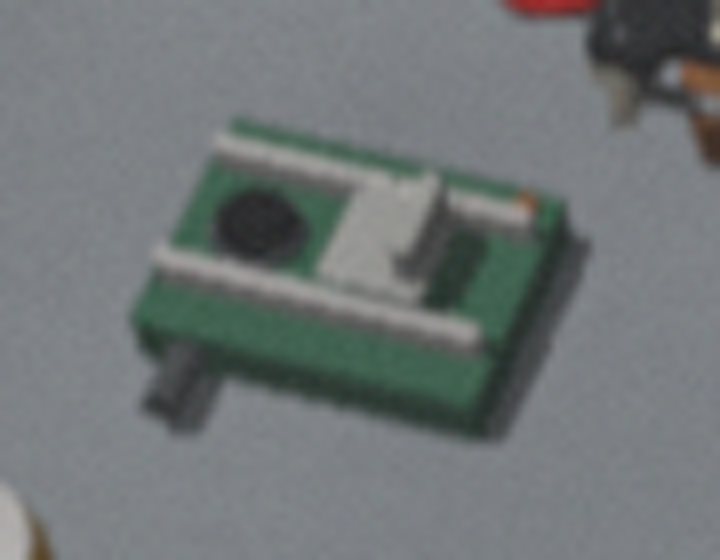

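```bash
python3 - <<'E'
from meas import *
t=cam("top");b=pt(t,439.3,232.2,.042);print(b.round(4));q=(b[:2]-[.4874,-.3473]);print("box",(q@[.9672,.2542]).round(4),(q@[-.2542,.9672]).round(4))
s=cam("scene");print(pt(s,160+258/8,130+222/8,.042).round(4))
plan([b[0],b[1],0.28],3.3946)
E
```

```text
[ 0.4986 -0.3863  0.042 ]
box 0.0009 -0.0406
[ 0.5019 -0.3814  0.042 ]
t 45.35 tcp [ 0.4295 -0.1302  0.3144] ori [-3.141e+00  1.000e-03 -2.890e+00] F [-0.2  0.7  1.1] w 0.0105
 rotvec [-0.001  0.001 -0.002] shift cm (current axes) [ -0.32 -26.53   3.46] (target axes) [ -0.28 -26.53   3.44]
```

Call:
send_rows --increments '[{"twist": [0, 0, 0], "translation": [0, -3.4, 0], "claw": 1}, {"twist": [0, 0, 0], "translation": [0, -4.5, 0], "claw": 1}, {"twist": [0, 0, 0], "translation": [-0.1, -4.5, 0], "claw": 1}, {"twist": [0, 0, 0], "translation": [-0.1, -4.5, 0], "claw": 1}, {"twist": [0, 0, 0], "translation": [-0.1, -4.5, 0], "claw": 1}]'

```text
t: 45.85
tcp_pos: [0.4852, -0.3394, 0.3139]
orientation: [-3.141, -0.0, -2.892]
force: [0.5, -0.6, -0.1]
grip_width: 0.0005
```

Call:
send_rows --increments '[{"twist": [0, 0, 0], "translation": [0, -3.5, 0], "claw": 1}, {"twist": [0, 0, 0], "translation": [0, -1.3, 1], "claw": 1}, {"twist": [0, 0, 0], "translation": [0, 0, 2.5], "claw": 1}, {"twist": [0, 0, 0], "translation": [0, 0, 1.5], "claw": 1}, {"twist": [0, 0, 0], "translation": [0, 0, 0], "claw": 1}]'

```text
t: 46.35
tcp_pos: [0.496, -0.3813, 0.2608]
orientation: [3.136, -0.004, -2.89]
force: [-0.6, 0.5, -0.2]
grip_width: 0.0002
```

Call:
send_rows --increments '[{"twist": [0, 0, 0], "translation": [0, 0, 0], "claw": 1}, {"twist": [0, 0, 0], "translation": [0, 0, 0], "claw": 1}]'

```text
t: 46.55
tcp_pos: [0.498, -0.3821, 0.2652]
orientation: [-3.141, 0.001, -2.889]
force: [0.8, 0.2, 0.4]
grip_width: 0.0004
```

```bash
python3 - <<'E'
from meas import *
plan([0.499,-0.3855,0.224],3.3946);print(ctrl.sense()["joints"].round(2))
s=cam("scene");crop(s,150,110,250,190,8,"s29.png")
E
```

```text
t 46.55 tcp [ 0.498  -0.3821  0.2652] ori [-3.141e+00  1.000e-03 -2.889e+00] F [0.8 0.2 0.4] w 0.0004
 rotvec [-0.001  0.001 -0.   ] shift cm (current axes) [-0.01 -0.35  4.12] (target axes) [-0.01 -0.35  4.12]
[ 0.69  0.59 -0.11  1.72  0.08  0.83  2.37]
```

View pics/s29.png

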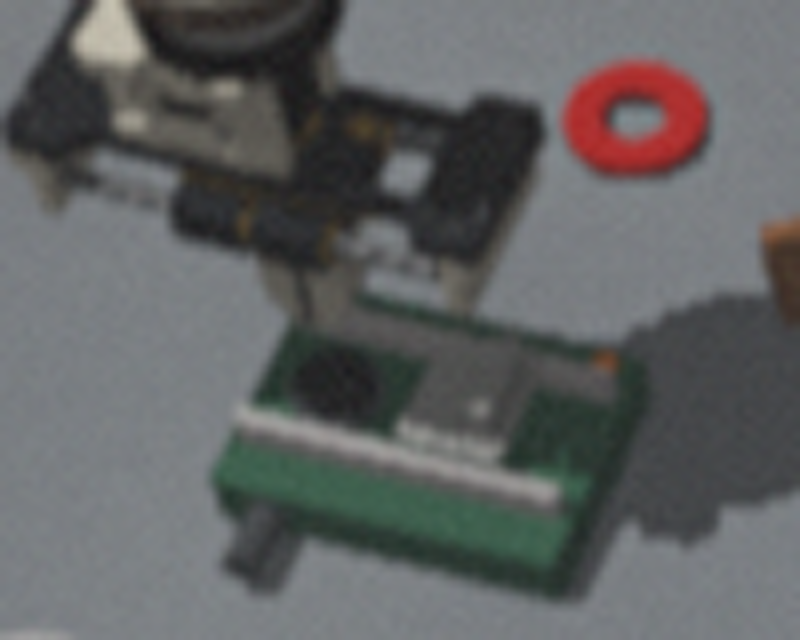

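Call:
send_rows --increments '[{"twist": [0, 0, 0], "translation": [0, -0.35, 1.5], "claw": 1}, {"twist": [0, 0, 0], "translation": [0, 0, 1.5], "claw": 1}, {"twist": [0, 0, 0], "translation": [0, 0, 0.8], "claw": 1}, {"twist": [0, 0, 0], "translation": [0, 0, 0], "claw": 1}, {"twist": [0, 0, 0], "translation": [0, 0, 0], "claw": 1}]'

```text
t: 47.1
tcp_pos: [0.4982, -0.3855, 0.2255]
orientation: [3.141, -0.001, -2.889]
force: [0.8, 0.0, 0.8]
grip_width: 0.0007
```

```bash
python3 - <<'E'
from meas import *
plan([0.499,-0.3855,0.214],3.3946)
s=cam("scene");crop(s,150,110,250,190,8,"s30.png")
E
```

```text
t 47.1 tcp [ 0.4982 -0.3855  0.2255] ori [ 3.141e+00 -1.000e-03 -2.889e+00] F [0.8 0.  0.8] w 0.0007
 rotvec [ 0.001 -0.001 -0.001] shift cm (current axes) [-0.08 -0.02  1.15] (target axes) [-0.08 -0.02  1.15]
```

View pics/s30.png

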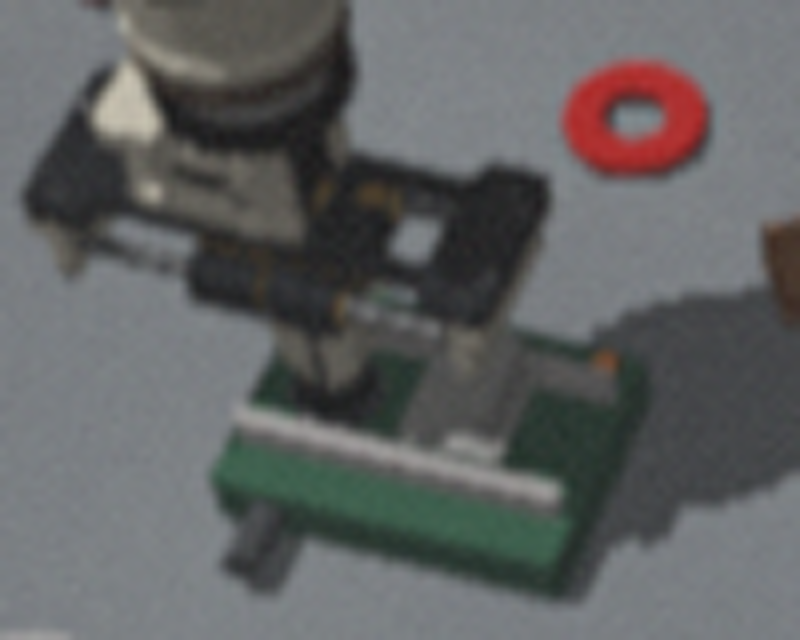

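Tips are centred over the button. Press.

Call:
send_rows --increments '[{"twist": [0, 0, 0], "translation": [0, 0, 0.4], "claw": 1}, {"twist": [0, 0, 0], "translation": [0, 0, 0.3], "claw": 1}, {"twist": [0, 0, 0], "translation": [0, 0, 0.2], "claw": 1}, {"twist": [0, 0, 0], "translation": [0, 0, 0.1], "claw": 1}, {"twist": [0, 0, 0], "translation": [0, 0, 0], "claw": 1}]'

```text
t: 47.65
tcp_pos: [0.4986, -0.3859, 0.2166]
orientation: [-3.141, 0.001, -2.889]
force: [0.7, -0.4, 2.1]
grip_width: 0.0004
```

Call:
send_rows --increments '[{"twist": [0, 0, 0], "translation": [0, 0, 0.1], "claw": 1}, {"twist": [0, 0, 0], "translation": [0, 0, 0], "claw": 1}, {"twist": [0, 0, 0], "translation": [0, 0, 0], "claw": 1}]'

```text
t: 47.95
tcp_pos: [0.4986, -0.3859, 0.2155]
orientation: [-3.141, 0.001, -2.889]
force: [1.1, 0.1, 3.3]
grip_width: 0.0004
```

Call:
send_rows --increments '[{"twist": [0, 0, 0], "translation": [0, 0, 0.1], "claw": 1}, {"twist": [0, 0, 0], "translation": [0, 0, 0.1], "claw": 1}, {"twist": [0, 0, 0], "translation": [0, 0, 0], "claw": 1}, {"twist": [0, 0, 0], "translation": [0, 0, 0], "claw": 1}]'

```text
t: 48.35
tcp_pos: [0.4986, -0.3859, 0.2143]
orientation: [-3.141, 0.001, -2.889]
force: [-0.9, 0.4, 9.5]
grip_width: 0.0006
```

Call:
send_rows --increments '[{"twist": [0, 0, 0], "translation": [0, 0, 0.1], "claw": 1}, {"twist": [0, 0, 0], "translation": [0, 0, 0], "claw": 1}, {"twist": [0, 0, 0], "translation": [0, 0, 0], "claw": 1}]'

```text
t: 48.65
tcp_pos: [0.4986, -0.3859, 0.2142]
orientation: [-3.141, 0.001, -2.889]
force: [-2.6, 1.4, 16.1]
grip_width: 0.0003
```

Call:
send_rows --increments '[{"twist": [0, 0, 0], "translation": [0, 0, -1], "claw": 1}, {"twist": [0, 0, 0], "translation": [0, 0, -3], "claw": 1}, {"twist": [0, 0, 0], "translation": [0, 0, -4], "claw": 0}, {"twist": [0, 0, 0], "translation": [0, 3, 0], "claw": 0}, {"twist": [0, 0, 0], "translation": [0, 3, 0], "claw": 0}]'

```text
t: 49.15
tcp_pos: [0.4828, -0.3278, 0.2931]
orientation: [-3.14, 0.001, -2.891]
force: [-0.3, 0.2, -0.0]
grip_width: 0.0199
```

Call:
send_rows --increments '[{"twist": [0, 0, 0], "translation": [0, 1.5, 0], "claw": 0}, {"twist": [0, 0, 0], "translation": [0, 0, 0], "claw": 0}, {"twist": [0, 0, 0], "translation": [0, 0, 0], "claw": 0}, {"twist": [0, 0, 0], "translation": [0, 0, 0], "claw": 0}]'

```text
t: 49.55
tcp_pos: [0.4796, -0.3146, 0.292]
orientation: [-3.141, -0.0, -2.891]
force: [-0.2, -0.5, -0.0]
grip_width: 0.0456
```

```bash
python3 - <<'E'
from meas import *
plan([0.4767,-0.3135,0.2345],3.3946)
s=cam("scene");crop(s,150,110,250,190,8,"s31.png")
E
```

```text
t 49.55 tcp [ 0.4796 -0.3146  0.292 ] ori [-3.141 -0.    -2.891] F [-0.2 -0.5 -0. ] w 0.0456
 rotvec [-0.001 -0.    -0.002] shift cm (current axes) [0.25 0.18 5.75] (target axes) [0.25 0.18 5.75]
```

View pics/s31.png

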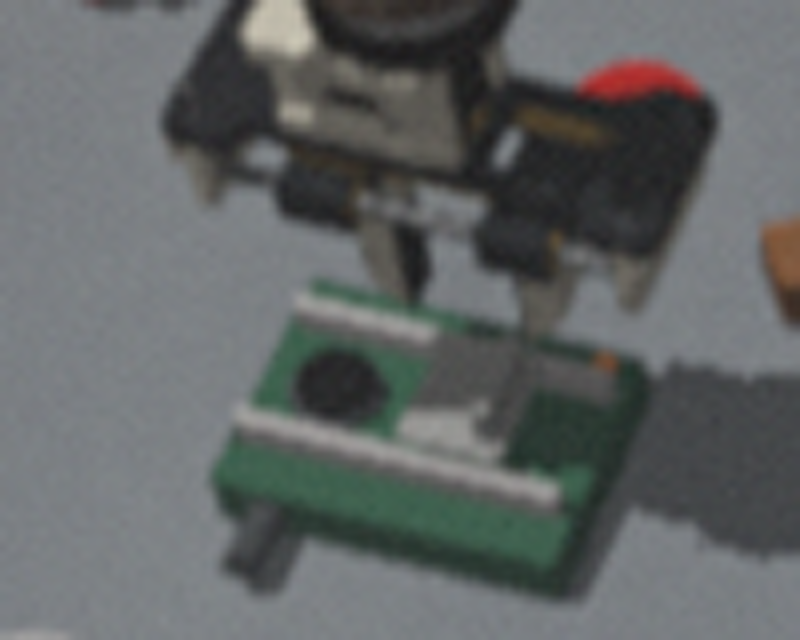

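Call:
send_rows --increments '[{"twist": [0, 0, 0], "translation": [0.2, 0.1, 2], "claw": 0}, {"twist": [0, 0, 0], "translation": [0, 0, 1.8], "claw": 0}, {"twist": [0, 0, 0], "translation": [0, 0, 1.2], "claw": 0}, {"twist": [0, 0, 0], "translation": [0, 0, 0.6], "claw": 0}, {"twist": [0, 0, 0], "translation": [0, 0, 0], "claw": 0}]'

```text
t: 50.1
tcp_pos: [0.4772, -0.3128, 0.2352]
orientation: [3.14, -0.001, -2.89]
force: [-0.1, -0.7, 0.5]
grip_width: 0.0459
```

Call:
send_rows --increments '[{"twist": [0, 0, 0], "translation": [0, 0, 0], "claw": 1}, {"twist": [0, 0, 0], "translation": [0, 0, 0], "claw": 1}, {"twist": [0, 0, 0], "translation": [0, 0, 0], "claw": 1}, {"twist": [0, 0, 0], "translation": [0, 0, 0], "claw": 1}, {"twist": [0, 0, 0], "translation": [0, 0, 0], "claw": 1}]'

```text
t: 50.6
tcp_pos: [0.4777, -0.3134, 0.2367]
orientation: [-3.139, 0.001, -2.889]
force: [1.9, -8.6, -6.5]
grip_width: 0.0101
```

Call:
send_rows --increments '[{"twist": [0, 0, 0], "translation": [0, -0.8, 0], "claw": 1}, {"twist": [0, 0, 0], "translation": [0, -1.2, 0], "claw": 1}, {"twist": [0, 0, 0], "translation": [0, -1.2, 0], "claw": 1}, {"twist": [0, 0, 0], "translation": [0, -1.2, 0], "claw": 1}, {"twist": [0, 0, 0], "translation": [0, -0.8, 0], "claw": 1}]'

```text
t: 51.1
tcp_pos: [0.4913, -0.3642, 0.2366]
orientation: [-3.141, 0.002, -2.89]
force: [0.6, 3.0, 6.2]
grip_width: 0.0096
```

Call:
send_rows --increments '[{"twist": [0, 0, 0], "translation": [0, -0.4, 0], "claw": 1}, {"twist": [0, 0, 0], "translation": [0, -0.2, 0], "claw": 1}, {"twist": [0, 0, 0], "translation": [0, 0, 0], "claw": 1}, {"twist": [0, 0, 0], "translation": [0, 0, 0], "claw": 1}]'

```text
t: 51.5
tcp_pos: [0.4927, -0.3693, 0.2366]
orientation: [-3.14, 0.002, -2.889]
force: [3.8, -0.6, 4.1]
grip_width: 0.0095
```

Call:
send_rows --increments '[{"twist": [0, 0, 0], "translation": [0, -0.2, 0], "claw": 1}, {"twist": [0, 0, 0], "translation": [0, 0, 0], "claw": 1}, {"twist": [0, 0, 0], "translation": [0, 0, 0], "claw": 1}]'

```text
t: 51.8
tcp_pos: [0.4931, -0.3705, 0.2366]
orientation: [-3.141, 0.001, -2.889]
force: [3.8, 2.5, 5.3]
grip_width: 0.0095
```

Call:
send_rows --increments '[{"twist": [0, 0, 0], "translation": [0, -0.2, 0], "claw": 1}, {"twist": [0, 0, 0], "translation": [0, 0, 0], "claw": 1}, {"twist": [0, 0, 0], "translation": [0, 0, 0], "claw": 1}]'

```text
t: 52.1
tcp_pos: [0.4936, -0.3721, 0.2366]
orientation: [3.142, 0.001, -2.889]
force: [2.7, 3.4, 6.3]
grip_width: 0.0094
```

Call:
send_rows --increments '[{"twist": [0, 0, 0], "translation": [0, 0.05, 0], "claw": 0}, {"twist": [0, 0, 0], "translation": [0, 0, 0], "claw": 0}, {"twist": [0, 0, 0], "translation": [0, 0, 0], "claw": 0}, {"twist": [0, 0, 0], "translation": [0, 0, 0], "claw": 0}, {"twist": [0, 0, 0], "translation": [0, 0, 0], "claw": 0}]'

```text
t: 52.6
tcp_pos: [0.4923, -0.3723, 0.2358]
orientation: [3.141, -0.001, -2.89]
force: [0.3, 0.3, 0.4]
grip_width: 0.0438
```

Call:
send_rows --increments '[{"twist": [0, 0, 0], "translation": [0, 0, -2], "claw": 0}, {"twist": [0, 0, 0], "translation": [0, 0, -3], "claw": 0}, {"twist": [0, 0, 0], "translation": [0, 3, -3], "claw": 0}, {"twist": [0, 0, 0], "translation": [0, 4.5, 0], "claw": 0}, {"twist": [0, 0, 0], "translation": [0, 4.5, 0], "claw": 0}]'

```text
t: 53.1
tcp_pos: [0.4627, -0.2554, 0.3174]
orientation: [-3.14, 0.002, -2.891]
force: [0.9, 1.0, 0.1]
grip_width: 0.0457
```

Call:
send_rows --increments '[{"twist": [0, 0, 0], "translation": [0, 4.5, 0], "claw": 0}, {"twist": [0, 0, 0], "translation": [0, 4.5, 0], "claw": 0}, {"twist": [0, 0, 0], "translation": [0, 3.5, 0], "claw": 0}, {"twist": [0, 0, 0], "translation": [0, 0, 0], "claw": 0}, {"twist": [0, 0, 0], "translation": [0, 0, 0], "claw": 0}]'

```text
t: 53.6
tcp_pos: [0.4317, -0.1345, 0.3165]
orientation: [-3.141, 0.0, -2.887]
force: [0.3, -0.3, -0.1]
grip_width: 0.0458
```

```bash
python3 - <<'E'
from meas import *
plan([0.4767,-0.3135,0.2345],3.3946)
t=cam("top");crop(t,370,190,470,280,6,"t33.png")
cv2.imwrite("pics/t33f.png",t["bgr"])
rep("cap",t,blob(t,bright(t,130),(122,235),30),.100)
s=cam("scene");cv2.imwrite("pics/s33.png",s["bgr"])
E
```

```text
t 53.6 tcp [ 0.4317 -0.1345  0.3165] ori [-3.141  0.    -2.887] F [ 0.3 -0.3 -0.1] w 0.0458
 rotvec [-0.001  0.     0.001] shift cm (current axes) [  0.15 -18.45   8.22] (target axes) [  0.12 -18.46   8.2 ]
cap px [119. 236.] centroid [0.4734 0.3393] rect [472.8 339.7  50.4  50.3  47. ]
```

View pics/t33.png

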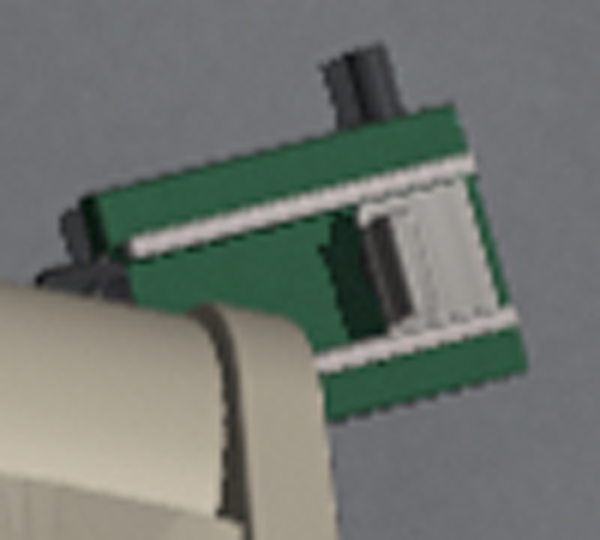

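View pics/t33f.png

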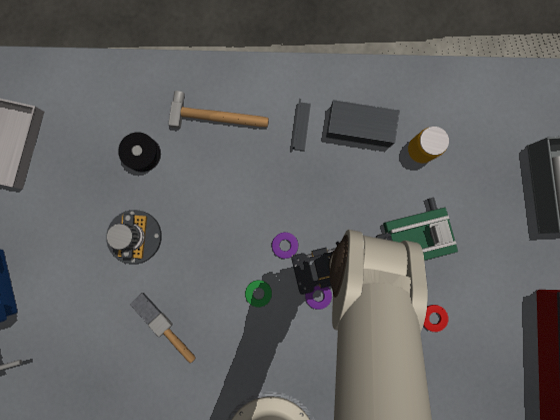

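View pics/s33.png

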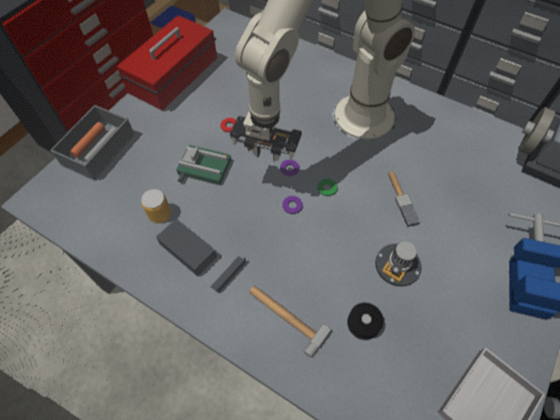

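```bash
python3 - <<'E'
from cell import ctrl
print(ctrl.hand_in())
E
```

```text
the job is handed in; nothing more can be done
None
```

I built the stack on the post in order: support plate, both plain aluminium spacer rings, clamp ring, cap. Then I slid the catch open, pressed the button and let it up, and slid the catch shut. The job is handed in, about 54 s into the 210 s allowed. The hand-in gives no verdict, so the run's result is not known here.

- **Spacers:** only two plain aluminium rings lay on the bench, and both are on the post. The purple, green and red rings were left alone.
- **Stack:** each part touched down within about 1 mm of its expected height. In the last top view the cap's centre was at (0.4734, 0.3393) m, against the post at about (0.474, 0.340) m. That view takes the cap top to be at its full-stack height of 100 mm.
- **Catch:** it moved about 60 mm open, up to its stop, and about 60 mm back. The final top view shows it over the button.
- **Button:** the tool force rose to 16 N at the bottom of its travel, so it was fully down. With the fingers lifted, the scene view showed it uncovered. I did not measure its height afterwards, and now the catch covers it.
- **Bystanders:** none appears to have moved in the final top and scene pictures.

Two readings disagreed slightly. The grip width on the spacers was about 62 mm where 64 mm was expected, and the two cameras differed by 2 to 6 mm on some positions. Neither caused trouble in the fits. I saw no knocked part and no slackened grip.

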